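# Strip the canister stoppers and pack the wash caddy

### The arm

A 6-joint arm with a two-finger parallel gripper is mounted at the origin on the work surface. World frame = base frame: x ahead of the robot, y to its left, z up, the work surface at z = 0. Lengths are in m, angles in rad, forces in N, time in s.
With the tool pointing down it reaches from about 0.4 to 0.825 m from the base axis. Payload 7 kg.
Tool frame: the origin (TCP) lies at the very end of the fingers, on their centre line; the grasp point (between the pads) lies 19 mm behind it (arm.pinch_z is the z of the grasp point in the tool frame, in m); z points along the fingers, y is the direction in which the jaws open and shut (so a half turn about z gives the same grasp; the last joint's range is limited). The gripper opens to 88 mm and grips with 3 to 60 N. Pads are 19 mm wide; open, the fingers measure 130 mm over their backs; the gripper's body (78 mm by 193 mm) begins 47 mm behind the grasp point.
Start: joints at [-0.937, 0.359, 0.012, 0, -1.224, -0.288], TCP at [0.229, -0.635, 0.227] pointing down, gripper open.
Joint ranges: [-3.07, 3.07], [-1.43, 2.12], [-1.02, 1.25], [-3.03, 1.67], [-3.05, -0], [-3.03, 3.03]. Speed limits (rad/s): [2.39, 2.39, 3.01, 3.14, 3.14, 3.14].

### API

Orientations are given as [roll, pitch, yaw] about the fixed x, y, z axes, in that order (R = Rz(yaw) Ry(pitch) Rx(roll)).
In Python, from station import arm gives the robot as it stands.
- The arm moves only by the tool drive_tool, never from a script. Its argument "targets" is a list of rows, each a list of 6 numbers: the shift along the world's x, y, z in units of 0.04 m (1.0 is 0.04 m), then the turn, a rotation vector about the world's x, y, z in units of 6 degrees (1.0 is 6 degrees). In form: [[x, y, z, wx, wy, wz], ...]. A call has 1 to 5 rows; each row shifts and turns the commanded pose from where the row before left it; what a row does not reach is not made up. A row lasts 1/8 s, in which the tool goes at most 62.5 mm and 10.7 degrees, less where a joint would pass 70% of its speed; a pose out of reach is approached as far as the arm can. A call with a number of a shift or a turn outside -1 to 1 is refused whole. A call with a gripper value outside its range is refused whole. "claw" is the opening, from 0 (shut) to 1 (fully open), set as the call begins (left out, the last holds). The fingers move at their own pace and stop on an object; "newtons" is the grip in N (left out, the last holds). Time passes only in rows, so rows that do not move let the fingers close. It gives the time, the measured TCP pose, the force and the opening at its end, in the units of the state.
- arm.get_state(): the state, without advancing time (a new reading comes with each control period).
- arm.grab_frame(name): name is "scene" or "side" or "wrist"; returns (picture, depth): 384x512x3 uint8, red, green, blue; 384x512 float32, m along the optical axis (not along the pixel's ray), 0 where there is no reading.
- arm.get_calibration(name): a dict with "mtx" (3x3 intrinsics, pixels), "origin" and "rotation" of the camera in the world. Camera axes: x right, y up, looking along -z (the intrinsics and any distortion apply to the point x, -y, -z); pixel columns grow to the right and rows downward; lengths in m; the calibration is good to about 2 mm. A picture is of the moment at which its call begins: read the wrist's pose just before it. get_calibration takes no time and is no camera call; for the wrist camera it gives the pose at the moment of the call.
- arm.job_done(): hands the job in, once; it reports no verdict.
Trained networks look in the newest picture that a camera, given by its name, has taken for a name from the list of things; names that differ only in an ending like _2 or _b are one class to them, and where a whole thing is asked for, a point or a joint stands for the part that bears it (a point fixed in the world has none). Each returns a list of dicts, best first, with "score" (0 to 1); they miss things now and then, are a little off and sometimes report something else, mostly with a low value. They report only what shows in the picture. A call takes as long as a camera call. They do not tell look-alikes from the thing itself.
- arm.search_frame(target, camera): "point" ([x, y, z] in m, in the coordinates of the camera as it stood for that picture, good to about 4 mm: the middle of the surface that is visible of it).
- arm.cut_out(target, camera): "pixels" (384x512 bool, what is visible of it).
- arm.landmark_of(target, camera): "point" ([x, y, z] in m, in the coordinates of the camera as it stood for that picture, good to about 4 mm: a listed point, or the origin of a listed thing).
The state is a dict: "t": time; "q": joint angles; "qd": joint speeds; "joint_efforts": joint torques, N m; "eef_pos": TCP position; "ee_rot": TCP orientation; "force": force on the tool from outside, world axes, zero at the start; "moment": the same for the moment, N m; "width": finger opening in m.
Only numpy, scipy, OpenCV 4.12 (cv2) and the standard library are available. Lean on these libraries where they do the work, as an engineer would, in place of code of your own. Each camera call takes 0.05 s, during which the arm holds its last target. There are 200 camera calls.

### The job

Pack the wash caddy for closing time. Hook the puller under the knob of every stopper still plugged in a canister and pull it straight up till it pops out (never pull a plugged stopper with the fingers), set each one gently down in the bottom of the caddy, and stand the puller back upright on its cork mat. When all the stoppers are in, lay the divider plate level on the caddy's ledges over them, then set every saucer from the top tier gently upright on the divider; leave the kettle lid, glass server, funnel and paddle where they are.

Things in the scene. Friction and masses are not known exactly. Their poses are not given: they have to be found in the camera images.
- rack: fixed base plate (250 x 76 x 6 mm) carrying three round stainless canisters in a row along its x axis, at x = -80, 0 and +80 mm; each 56 mm in diameter, rim 96 mm above the origin. Origin: centre of the underside, on the shelf. One canister may already stand open, without a stopper.
- stopper0: stopper (up to 3 alike), 90 g. Origin: centre of the plug's underside; z up its axis. Plug dia 43, z 0-14 mm; flange dia 56, z 14-19; neck dia 14, z 19-35; wooden knob dia 34, z 35-43. Plugged in a canister at the start, flange on the rim (origin 82 mm above the rack's); a gasket holds it with 7 to 12 N until it has risen about 11 mm, then lets go. None if absent
- stopper1: stopper (up to 3 alike), 90 g. Origin: centre of the plug's underside; z up its axis. Plug dia 43, z 0-14 mm; flange dia 56, z 14-19; neck dia 14, z 19-35; wooden knob dia 34, z 35-43. Plugged in a canister at the start, flange on the rim (origin 82 mm above the rack's); a gasket holds it with 7 to 12 N until it has risen about 11 mm, then lets go. None if absent
- stopper2: stopper (up to 3 alike), 90 g. Origin: centre of the plug's underside; z up its axis. Plug dia 43, z 0-14 mm; flange dia 56, z 14-19; neck dia 14, z 19-35; wooden knob dia 34, z 35-43. Plugged in a canister at the start, flange on the rim (origin 82 mm above the rack's); a gasket holds it with 7 to 12 N until it has risen about 11 mm, then lets go. None if absent
- puller: stopper puller, 160 g, upright on the mat. Origin: bottom of the fork, below the grip; x to the fork's open end. Two tines, x -27 to 21, z 0-5 mm, |y| 10-26, slot between them open from x = -12 to the tips; lip on each tip (x 18-21) up to z = 8. Rear wall (x -27 to -22) up to a top plate (underside z = 25, top 30, x -27 to 13). A stopper's neck goes in the slot, its knob then rests on the tines
- puller_grip (a point): middle of the puller's wooden grip, 92 mm above its origin; the grip is an upright bar 20 mm (puller x) by 16 mm (puller y), from 30 to 118 mm above the origin. Axes as the puller
- mat: fixed round cork mat, 100 mm diameter, 6 mm thick, the puller's place. Origin: centre of the underside, on the shelf
- caddy: fixed grey open wash caddy, outside 222 (x) x 156 (y) x 95 (z) mm, walls and floor 5 mm, inside 212 x 146. Origin: centre of the underside. A ledge 14 mm deep runs inside along both short end walls (|x| 92 to 106 mm), its upper face 65 mm above the origin; the divider rests on these two ledges
- divider: loose perforated aluminium plate 203 (x) x 134 (y) x 4 (z) mm, 250 g, with an upright grip bar in its middle: 10 mm thick (x), 60 mm long (y), top at z = 32 mm. Origin: centre of the plate's underside. It fits in the caddy either way round with 4.5 mm (x) and 6 mm (y) to spare on each side
- tiers: fixed stack of two stainless tiers, 200 (x) x 110 (y) mm on thin posts. Origin: centre of the underside. The top tier's floor is 105 mm above the origin, its rim 111 mm. The saucers to pack stand on the top tier; those on the lower tier are spares, fixed there, and stay
- saucer0: small white porcelain saucer (two alike), upright on the top tier at the start: 62 mm diameter, 20 mm high, side vertical from z = 6 to 20 mm, below that a 46 mm foot. Origin: centre of the foot's underside; z up. 100 g
- saucer1: small white porcelain saucer (two alike), upright on the top tier at the start: 62 mm diameter, 20 mm high, side vertical from z = 6 to 20 mm, below that a 46 mm foot. Origin: centre of the foot's underside; z up. 100 g
- kettle_lid: bystander: copper-coloured aluminium kettle lid, 112 mm diameter, 40 mm high with its knob; origin centre of the underside
- server: bystander: empty glass server, 104 mm diameter, 115 mm high, with a handle; origin centre of the underside
- funnel: bystander: yellow silicone funnel standing mouth down, 90 mm diameter, 75 mm high; origin centre of the underside
- paddle: bystander: wooden stirring paddle lying flat, about 215 mm long along its x axis; origin under its middle
Not all that is in view belongs to the job. What is shaped like the saucer0 but black or purple is not meant.

How it is judged:
By the outcome, as a careful person would: the job done as asked, in the order asked, and still so for the second after the job is handed in, with the robot touching nothing.
Of stopper0, stopper1, stopper2 only 2 to 3 are there at a start; the rules pass over those that are not, and their reading is None.
At some moment in a run one of divider, saucer0, saucer1 may be knocked a few centimetres aside while the robot is not near it.
It also fails if it takes over 192 s, if anything falls off the work surface, if the arm or the gripper's body presses on something with over 40 N, if the wrist force passes 120 N, or if a joint passes its speed limit or range.

## Working session

There is one attempt and no reset: what is moved stays moved. The work goes in short steps, Python scripts to look and compute and a tool call to move; the robot and the scene stay as the last step left them, time stands still between calls to the robot, and variables do not carry over. Pictures are saved under pics/ and viewed, about 12 in all and at most 16, crops included, and the job is handed in when it is done.

Besides the shell and the picture viewer there is one more tool, called as name([rows], argument=value, ...), one row to a line, values as JSON. drive_tool: Moves the arm, as the interface text tells. Shifts and turns lie within -1 to 1; 1 stands for 0.04 m of shift or 6 degrees of turn. Its arguments: {"type":"object","properties":{"targets":{"type":"array"},"claw":{"type":"number"},"newtons":{"type":"number"}},"required":["targets"]}

```bash
mkdir -p pics; ls
cat > h.py <<'E'
import numpy as np, cv2
from station import arm
def towld(p,cam,cal=None):
    c=cal or arm.get_calibration(cam); return np.array(c['rotation'])@np.array(p)+np.array(c['origin'])
def cloud(depth,cam,cal=None):
    c=cal or arm.get_calibration(cam); K=np.array(c['mtx']); v,u=np.mgrid[:384,:512]
    d=depth.astype(float); P=np.stack([(u-K[0,2])/K[0,0]*d,-(v-K[1,2])/K[1,1]*d,-d],-1)
    W=P@np.array(c['rotation']).T+np.array(c['origin']); W[depth<=0]=np.nan; return W
def save(img,n): cv2.imwrite('pics/'+n,cv2.cvtColor(img,cv2.COLOR_RGB2BGR))
E
python3 - <<'E'
from h import *
print(arm.get_state())
ims=[]
for cam in ['scene','side']:
    im,d=arm.grab_frame(cam); save(im,cam+'0.png'); np.save(cam+'0.npy',d); ims.append(im)
    c=arm.get_calibration(cam); print(cam,c)
    for n in ['rack','stopper0','puller','puller_grip','mat','caddy','divider','tiers','saucer0','kettle_lid','server','funnel','paddle']:
        print(n,[(round(r['score'],2),towld(r['point'],cam).round(3).tolist()) for r in arm.landmark_of(n,cam)[:5]])
E
```

```text
pics
{'t': 0.0, 'q': array([-9.36878036e-01,  3.59388170e-01,  1.10434113e-02, -3.51507041e-04,
       -1.22408959e+00, -2.88135051e-01]), 'qd': array([-8.94163631e-04,  1.12973618e-03, -1.05151111e-05, -6.98633868e-04,
       -7.19575060e-04, -1.64914982e-04]), 'joint_efforts': array([-1.57304956e-03, -5.82706189e+01,  2.93056744e+01,  6.99699908e+00,
        6.69073634e-03, -1.86061334e-04]), 'eef_pos': array([ 0.22860777, -0.63458253,  0.22561489]), 'ee_rot': array([ 3.13992826e+00, -1.48697654e-04, -2.79592900e+00]), 'force': array([ 0.78913473, -0.20196726,  0.05228017]), 'moment': array([-0.00624619, -0.02597196, -0.0535302 ]), 'width': 0.08752648744588272}
scene {'mtx': array([[473.32499879,   0.        , 271.18961575],
       [  0.        , 473.32499879, 194.49885927],
       [  0.        ,   0.        ,   1.        ]]), 'origin': array([ 1.51453369, -0.67875688,  1.28977594]), 'rotation': array([0.76003852, 0.00633012, 0.98101458])}
rack [(0.81, [-0.159, -2.352, -0.383]), (0.66, [-0.138, -2.331, -0.363])]
stopper0 [(0.7, [-0.021, -2.214, -0.246]), (0.55, [-0.101, -2.294, -0.
[... 1014 characters left out ...]
0.90227748,  0.0173553 , -2.7692255 ])}
rack [(0.73, [3.25, 3.946, 3.927])]
stopper0 [(0.64, [3.106, 3.801, 3.782]), (0.6, [3.129, 3.825, 3.806]), (0.57, [3.079, 3.775, 3.756])]
puller []
puller_grip [(0.74, [2.67, 3.366, 3.346])]
mat [(0.89, [2.841, 3.537, 3.518])]
caddy [(0.98, [3.704, 4.4, 4.381])]
divider [(0.98, [4.278, 4.974, 4.955])]
tiers [(0.79, [4.693, 5.388, 5.369])]
saucer0 [(0.74, [4.55, 5.246, 5.226]), (0.72, [4.712, 5.408, 5.388]), (0.53, [4.518, 5.214, 5.195]), (0.48, [5.015, 5.711, 5.692])]
kettle_lid [(0.69, [3.284, 3.979, 3.96]), (0.39, [3.108, 3.804, 3.784])]
server [(0.65, [3.804, 4.5, 4.481])]
funnel [(0.71, [4.299, 4.995, 4.976])]
paddle [(0.78, [3.756, 4.451, 4.432])]
```

View pics/scene0.png

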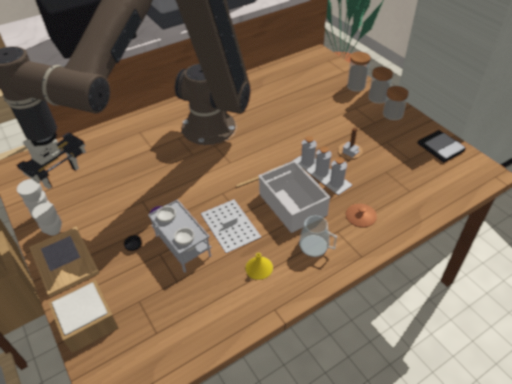

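View pics/side0.png

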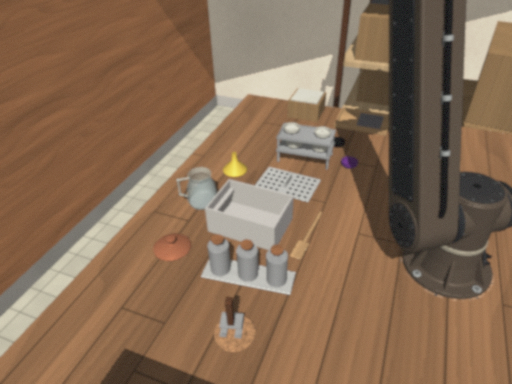

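Views show all three canisters look stoppered, puller on mat, the divider flat, two white saucers on the top tier. The rotation is given as rpy, so I'll fix the helper.

```bash
cat > h.py <<'E'
import numpy as np, cv2
from scipy.spatial.transform import Rotation as Ro
from station import arm
def cal_(cam):
    c=arm.get_calibration(cam); return dict(R=Ro.from_euler('xyz',c['rotation']).as_matrix(),o=np.array(c['origin']),K=np.array(c['mtx']),dist=c.get('dist'))
def towld(p,c): return c['R']@np.array(p)+c['o']
def cloud(depth,c):
    K=c['K']; v,u=np.mgrid[:384,:512]
    d=depth.astype(float); P=np.stack([(u-K[0,2])/K[0,0]*d,-(v-K[1,2])/K[1,1]*d,-d],-1)
    W=P@c['R'].T+c['o']; W[depth<=0]=np.nan; return W
def save(img,n): cv2.imwrite('pics/'+n,cv2.cvtColor(img,cv2.COLOR_RGB2BGR))
E
python3 - <<'E'
from h import *
for cam in ['scene','side']:
    c=cal_(cam); d=np.load(cam+'0.npy'); W=cloud(d,c)
    z=W[...,2]; print(cam,'table z median',np.nanmedian(z[(abs(z)<.03)]))
    for n in ['rack','stopper0','puller','puller_grip','mat','caddy','divider','tiers','saucer0','kettle_lid','server','funnel','paddle']:
        print(n,[(round(r['score'],2),towld(r['point'],c).round(3).tolist()) for r in arm.landmark_of(n,cam)[:5]])
    np.save(cam+'W.npy',W)
    for n in ['rack','caddy','divider','tiers','mat','paddle']:
        rs=arm.cut_out(n,cam)
        if not rs: print(n,'none');continue
        P=W[rs[0]['pixels']]; P=P[np.isfinite(P[:,0])]
        zz=np.percentile(P[:,2],[2,50,98]); 
        top=P[P[:,2]>zz[2]-.012] if n in('caddy','tiers') else P
        r=cv2.minAreaRect((top[:,:2]*1000).astype(np.float32))
        print(n,rs[0]['score'],'n',len(P),'z',zz.round(3),'rect c',np.round(r[0],1),'size',np.round(r[1],1),'ang',round(r[2],1))
E
```

```text
scene table z median -0.0007133569170036935
rack [(0.81, [0.505, 0.226, -0.002]), (0.66, [0.475, 0.4, 0.004])]
stopper0 [(0.7, [0.582, 0.234, 0.082]), (0.55, [0.504, 0.228, 0.08]), (0.5, [0.421, 0.218, 0.08])]
puller [(0.67, [0.474, 0.397, 0.095]), (0.47, [0.474, 0.399, 0.005]), (0.34, [0.52, -0.385, -0.005]), (0.18, [0.57, 0.033, -0.002])]
puller_grip [(0.62, [0.474, 0.395, 0.098])]
mat [(0.54, [0.466, 0.401, 0.001])]
caddy [(0.92, [0.572, 0.035, 0.0])]
divider [(0.79, [0.531, -0.209, -0.006])]
tiers [(0.85, [0.519, -0.382, -0.002])]
saucer0 [(0.75, [0.465, -0.4, 0.104]), (0.67, [0.584, -0.39, 0.1]), (0.63, [0.352, -0.393, -0.003]), (0.57, [0.429, -0.526, -0.004]), (0.24, [0.53, -0.206, -0.006])]
kettle_lid [(0.61, [0.755, 0.207, -0.003])]
server [(0.91, [0.769, -0.016, -0.003]), (0.28, [0.533, -0.207, -0.004])]
funnel [(0.78, [0.746, -0.22, -0.003])]
paddle [(0.44, [0.395, 0.013, -0.002])]
rack 0.83 n 1125 z [-0.002  0.027  0.093] rect c [500.5 248.1] size [256.5 124.3] ang 7.3
caddy 0.67 n 3147 z [-0.002  0.04   0.096] rect c [609.7  32.8] size [160.9 299.3] ang 87.4
divider 0.98 
[... 744 characters left out ...]
, -0.392, 0.11]), (0.48, [0.42, -0.522, 0.001])]
kettle_lid [(0.69, [0.756, 0.213, -0.002]), (0.39, [0.499, 0.227, 0.084])]
server [(0.65, [0.768, -0.011, 0.001])]
funnel [(0.71, [0.737, -0.222, 0.002])]
paddle [(0.78, [0.386, 0.014, 0.0])]
rack 0.81 n 2298 z [0.001 0.019 0.091] rect c [501.4 225.2] size [249.3  89.6] ang 6.5
caddy none
divider 0.78 n 1204 z [-0.001  0.003  0.029] rect c [ 530.2 -204.5] size [135.1 206. ] ang 85.3
tiers 0.77 n 1321 z [0.045 0.076 0.111] rect c [ 517.  -381.8] size [199.8 120.9] ang 2.9
mat 0.89 n 793 z [0.001 0.005 0.008] rect c [459.2 412.3] size [99.2 84.6] ang 34.7
paddle 0.86 n 359 z [-0.003  0.007  0.011] rect c [394.6  23.6] size [212.1  37.4] ang 87.8
```

drive_tool([
  [1, 1, 0.5, 0, 0, 0],
  [1, 1, 0.5, 0, 0, 0],
  [1, 1, 0.5, 0, 0, 0],
  [1, 1, 0.5, 0, 0, 0],
  [1, 1, 0.5, 0, 0, 0],
])

```text
t: 3.92
eef_pos: [0.4298, -0.4335, 0.3275]
ee_rot: [-3.141, 0.0, -2.796]
force: [0.2, -0.8, 0.8]
width: 0.0877
```

drive_tool([
  [1, 1, 0.5, 0, 0, 0],
  [1, 1, 0, 0, 0, 0],
  [0, 1, 0, 0, 0, 0],
  [0, 1, 0, 0, 0, 0],
  [0, 1, 0, 0, 0, 0],
])

```text
t: 4.55
eef_pos: [0.5087, -0.2337, 0.3465]
ee_rot: [-3.142, 0.0, -2.796]
force: [0.8, -0.2, 0.3]
width: 0.0875
```

drive_tool([
  [0, 1, 0, 0, 0, 0],
  [0, 1, 0, 0, 0, 0],
  [0, 1, 0, 0, 0, 0],
  [0, 1, 0, 0, 0, 0],
  [0, 1, 0, 0, 0, 0],
])

```text
t: 5.18
eef_pos: [0.5085, -0.0338, 0.3468]
ee_rot: [-3.142, 0.001, -2.796]
force: [-0.0, -0.2, 0.8]
width: 0.0878
```

drive_tool([
  [0, 1, 0, 0, 0, 0],
  [0, 0, 0, 0, 0, 0],
  [0, 0, 0, 0, 0, 0],
])

```text
t: 5.55
eef_pos: [0.5087, 0.0049, 0.3467]
ee_rot: [-3.141, 0.0, -2.795]
force: [0.1, -0.2, 0.0]
width: 0.0875
```

```bash
cat > look.py <<'E'
from h import *
import sys
def look(tag,names,cuts=()):
    s=arm.get_state(); print('tcp',s['eef_pos'].round(4),s['ee_rot'].round(4),'F',s['force'].round(1),'t',round(s['t'],2))
    c=cal_('wrist'); im,d=arm.grab_frame('wrist'); W=cloud(d,c); save(im,tag+'.png'); np.savez(tag+'.npz',W=W,im=im,R=c['R'],o=c['o'])
    for n in names: print(n,[(round(r['score'],2),towld(r['point'],c).round(4).tolist()) for r in arm.landmark_of(n,'wrist')[:4]])
    M={}
    for n in cuts:
        rs=[r for r in arm.cut_out(n,'wrist') if r['score']>.3]; M[n]=[r['pixels'] for r in rs]
    return c,im,W,M
E
python3 - <<'E'
from look import *
c,im,W,M=look('w1',['caddy','stopper0','rack'],['caddy','rack'])
for n in M:
  for m in M[n]:
    P=W[m]; P=P[np.isfinite(P[:,0])]; print(n,len(P),np.percentile(P[:,2],[2,50,98]).round(3))
# caddy rim: z .088-.1 near caddy
k=(W[...,2]>.088)&(W[...,2]<.1)&(abs(W[...,0]-.572)<.15)&(abs(W[...,1]-.034)<.12)
P=W[k]; r=cv2.minAreaRect((P[:,:2]*1000).astype(np.float32)); print('rim',len(P),r)
E
```

```text
tcp [0.5087 0.0049 0.3467] [-3.1414e+00  1.0000e-04 -2.7950e+00] F [ 0.1 -0.2  0. ] t 5.55
caddy [(0.6, [0.5753, 0.0409, 0.0001])]
stopper0 [(0.91, [0.4999, 0.2324, 0.0806]), (0.68, [0.4202, 0.217, 0.0827])]
rack [(0.88, [0.5053, 0.2289, 0.0013])]
caddy 15465 [0.003 0.006 0.096]
rack 4991 [0.004 0.007 0.093]
rack 349 [0.006 0.024 0.037]
rim 2076 ((573.7048950195312, 37.81007766723633), (156.17747497558594, 222.62615966796875), 87.52057647705078)
```

View pics/w1.png

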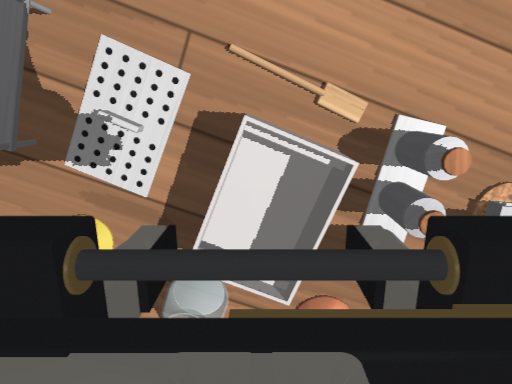

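Wrist view: caddy at (300,205), rack right of it at (410,180) with knobs at (456,160), (432,222), divider at (127,115). Gripper covers the lower part. Caddy rim fit is exact (222.6 x 156.2, axis -2.5°). Moving on to the rack and puller.

drive_tool([
  [0.6, 1, 0, 0, 0, 0],
  [0, 1, 0, 0, 0, 0],
  [0, 1, 0, 0, 0, 0],
  [0, 1, 0, 0, 0, 0],
  [0, 1, 0, 0, 0, 0],
])

```text
t: 6.48
eef_pos: [0.5328, 0.2058, 0.3466]
ee_rot: [-3.142, 0.0, -2.797]
force: [1.7, 0.2, 0.4]
width: 0.0875
```

drive_tool([
  [0.6, 1, 0, 0, 0, 0],
  [0, 1, 0, 0, 0, 0],
  [0, 0, 0, 0, 0, 0],
  [0, 0, 0, 0, 0, 0],
])

```text
t: 6.98
eef_pos: [0.5569, 0.2846, 0.3463]
ee_rot: [-3.141, -0.001, -2.796]
force: [-0.2, -0.8, 0.3]
width: 0.0878
```

Run:
```python
from look import *
c,im,W,M=look('w2',['puller','puller_grip','stopper0','rack','mat'],['stopper0','mat','rack'])
for n in M:
  for m in M[n]:
    P=W[m]; P=P[np.isfinite(P[:,0])]; print(n,len(P),np.percentile(P[:,2],[2,50,98]).round(3))
    if n=='stopper0':
        T=P[abs(P[:,2]-.125)<.006]; print(' knobtop',len(T), cv2.minEnclosingCircle((T[:,:2]*1000).astype(np.float32)) if len(T)>5 else '')
    else: print(cv2.minAreaRect((P[P[:,2]<.012][:,:2]*1000).astype(np.float32)))
near=np.hypot(W[...,0]-.474,W[...,1]-.398)<.06
for lo,hi in [(.008,.02),(.026,.045),(.115,.135)]:
    k=near&(W[...,2]>lo)&(W[...,2]<hi); P=W[k]
    if len(P)>5: print(lo,len(P),P.mean(0).round(4),cv2.minAreaRect((P[:,:2]*1000).astype(np.float32)))
# enlarge crop
v,u=np.where(near&np.isfinite(W[...,0])); a,b,e,f=v.min(),v.max(),u.min(),u.max()
save(cv2.resize(im[max(a-10,0):b+10,max(e-10,0):f+10],None,fx=5,fy=5,interpolation=cv2.INTER_CUBIC)[:600,:800],'w2c.png'); print(a,b,e,f)
```

```text
tcp [0.5569 0.2846 0.3463] [-3.1411e+00 -5.0000e-04 -2.7959e+00] F [-0.2 -0.8  0.3] t 6.97
puller [(0.94, [0.4777, 0.4023, 0.0064])]
puller_grip [(0.87, [0.4715, 0.4002, 0.0936])]
stopper0 [(0.84, [0.5001, 0.2332, 0.083]), (0.68, [0.5839, 0.2366, 0.0811]), (0.6, [0.4213, 0.2153, 0.0837])]
rack []
mat [(0.79, [0.4668, 0.4059, 0.0005])]
stopper0 1738 [0.099 0.102 0.126]
 knobtop 714 ((503.0483093261719, 228.56497192382812), 16.941625595092773)
stopper0 1537 [0.099 0.102 0.126]
 knobtop 621 ((582.0548706054688, 238.11033630371094), 16.714750289916992)
stopper0 1999 [0.099 0.102 0.126]
 knobtop 855 ((423.6825256347656, 219.21859741210938), 16.924509048461914)
mat 1990 [0.003 0.006 0.008]
((463.2720947265625, 402.98992919921875), (95.45103454589844, 99.73170471191406), 84.28787231445312)
rack 3894 [0.004 0.006 0.087]
((502.86810302734375, 228.59686279296875), (248.4823455810547, 76.47245788574219), 6.82825231552124)
rack 1511 [0.01  0.036 0.125]
((467.47711181640625, 410.2420654296875), (44.41987609863281, 73.73506164550781), 14.188640594482422)
0.008 111 [0.4707 0.3884 0.0121] ((464.2442932128906, 404.9444580078125), (84.09521484375, 87.84049224853516), 36.703453063964844)
0.026 945 [0.4759 0.3922 0.0358] ((475.71783447265625, 395.5594787597656), (51.87773132324219, 40.816864013671875), 15.745078086853027)
0.115 257 [0.4741 0.4009 0.123 ] ((474.30828857421875, 402.20318603515625), (16.22328758239746, 19.85255241394043), 20.0622501373291)
86 166 311 391
```

View pics/w2.png

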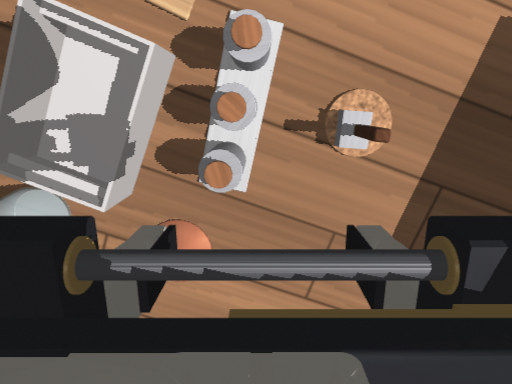

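View pics/w2c.png

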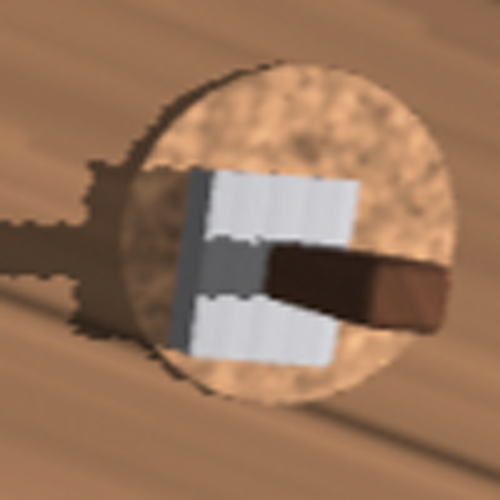

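Clean fits: stoppers at (503.0, 228.6), (582.1, 238.1) and (423.7, 219.2), with the rack at 6.8°. The puller grip top is at (474.3, 402.2). Its rear wall faces -y, so the fork opens at about 106°, and the jaws are almost aligned with its x axis already. Next I grasp it.

drive_tool([
  [-0.69, 0.98, -1, 0, 0, -0.55],
  [-0.69, 0.98, -1, 0, 0, 0],
  [-0.69, 0.97, -1, 0, 0, 0],
  [0, 0, 0, 0, 0, 0],
  [0, 0, -1, 0, 0, 0],
])

```text
t: 8.05
eef_pos: [0.4755, 0.4042, 0.1895]
ee_rot: [3.139, 0.006, -2.851]
force: [0.7, 0.3, -1.5]
width: 0.0874
```

drive_tool([
  [0, 0, -1, 0, 0, 0],
  [0, 0, -1, 0, 0, 0],
  [0, 0, -0.7, 0, 0, 0],
  [0, 0, 0, 0, 0, 0],
])

```text
t: 8.55
eef_pos: [0.4739, 0.4008, 0.0773]
ee_rot: [-3.139, -0.002, -2.854]
force: [-0.5, -0.4, 1.1]
width: 0.0873
```

drive_tool([
  [0, 0, 0, 0, 0, 0],
  [0, 0, 0, 0, 0, 0],
  [0, 0, 0, 0, 0, 0],
  [0, 0, 0, 0, 0, 0],
  [0, 0, 0, 0, 0, 0],
], claw=0, newtons=50)

```text
t: 9.18
eef_pos: [0.474, 0.4022, 0.0788]
ee_rot: [3.141, 0.0, -2.853]
force: [-0.4, -0.3, 0.3]
width: 0.0435
```

drive_tool([
  [0, 0, 0, 0, 0, 0],
  [0, 0, 0, 0, 0, 0],
  [0, 0, 0, 0, 0, 0],
  [0, 0, 0, 0, 0, 0],
])

```text
t: 9.68
eef_pos: [0.4738, 0.402, 0.0783]
ee_rot: [-3.141, -0.0, -2.854]
force: [-0.3, -0.3, -1.0]
width: 0.0196
```

drive_tool([
  [0, 0, 0.9, 0, 0, 0],
  [0, 0, 0.9, 0, 0, 0],
  [0, 0, 0.9, 0, 0, 0],
  [0, 0, 0.9, 0, 0, 0],
])

```text
t: 10.18
eef_pos: [0.4737, 0.4019, 0.2235]
ee_rot: [-3.141, -0.0, -2.853]
force: [1.5, -0.1, -1.9]
width: 0.0196
```

drive_tool([
  [0.145, -0.93, 0, 0, 0, -0.81],
  [0.144, -0.93, 0, 0, 0, -0.81],
  [0.144, -0.93, 0, 0, 0, 0],
  [0.144, -0.93, 0, 0, 0, 0],
  [0.144, -0.93, 0, 0, 0, 0],
])

```text
t: 10.8
eef_pos: [0.5026, 0.2149, 0.2224]
ee_rot: [-3.142, -0.0, -3.023]
force: [-0.3, 1.2, -2.0]
width: 0.0198
```

drive_tool([
  [0.144, -0.93, 0, 0, 0, 0],
  [0, 0, -0.5, 0, 0, 0],
  [0, 0, -0.62, 0, 0, 0],
  [0, 0, 0, 0, 0, 0],
  [0, 0, 0, 0, 0, 0],
])

```text
t: 11.42
eef_pos: [0.509, 0.1792, 0.1786]
ee_rot: [-3.142, 0.001, -3.023]
force: [0.7, 0.1, -1.4]
width: 0.0197
```

Run:
```python
from look import *
c,im,W,M=look('w3',['puller','puller_grip','stopper0'])
im2,d2=arm.grab_frame('side'); cs=cal_('side'); W2=cloud(d2,cs); np.savez('s3.npz',W=W2,im=im2)
for n in ['puller','puller_grip','stopper0']: print('side',n,[(round(r['score'],2),towld(r['point'],cs).round(4).tolist()) for r in arm.landmark_of(n,'side')[:3]])
near=np.hypot(W2[...,0]-.505,W2[...,1]-.2)<.12
v,u=np.where(near); a,b,e,f=max(v.min()-60,0),v.max(),u.min(),u.max(); print(a,b,e,f)
A=cv2.resize(im2[a:b,e:f],None,fx=3,fy=3,interpolation=cv2.INTER_CUBIC)[:600,:450]
B=cv2.resize(im,(350,262)); o=np.zeros((600,800,3),np.uint8); o[:A.shape[0],:A.shape[1]]=A; o[:262,450:]=B; save(o,'c3.png')
```

```text
tcp [0.509  0.1792 0.1786] [-3.1416e+00  7.0000e-04 -3.0226e+00] F [ 0.7  0.1 -1.4] t 11.43
puller [(0.93, [0.5168, 0.1807, 0.1037])]
puller_grip [(0.87, [0.5085, 0.1769, 0.1969])]
stopper0 [(0.85, [0.4212, 0.2126, 0.0827]), (0.79, [0.5018, 0.2301, 0.0831])]
side puller [(0.89, [0.5077, 0.1787, 0.1037]), (0.73, [0.5007, 0.2319, 0.0854]), (0.37, [0.4241, 0.2223, 0.083])]
side puller_grip [(0.89, [0.504, 0.1797, 0.1929])]
side stopper0 [(0.76, [0.5798, 0.238, 0.0841]), (0.7, [0.4256, 0.2227, 0.0816])]
0 303 207 293
```

View pics/c3.png

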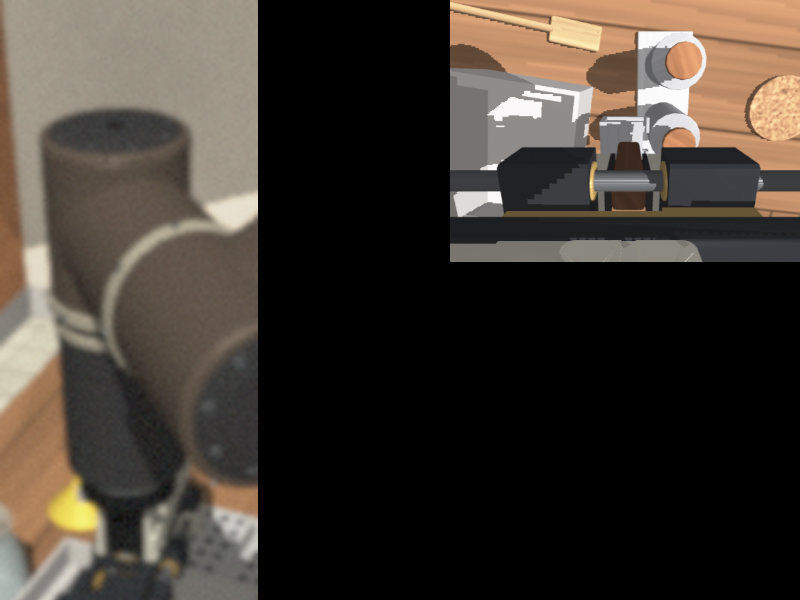

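Puller and stoppers agree between cameras. One check on the plate against the stopper, using the same frame.

Run:
```python
from h import *
for f in ['w3.npz','s3.npz']:
    W=np.load(f)['W']
    for nm,cx,cy,lo,hi,r in [('plate',.509,.179,.129,.141,.05),('knob',.503,.2286,.119,.129,.025),('tines',.51,.19,.100,.112,.06)]:
        k=(np.hypot(W[...,0]-cx,W[...,1]-cy)<r)&(W[...,2]>lo)&(W[...,2]<hi); P=W[k]
        if len(P)>8: print(f,nm,len(P),P.mean(0).round(4),P[:,:2].min(0).round(4),P[:,:2].max(0).round(4),cv2.minAreaRect((P[:,:2]*1000).astype(np.float32)))
```

```text
w3.npz plate 2486 [0.4966 0.1686 0.1362] [0.4821 0.1489] [0.5192 0.1918] ((501.28399658203125, 170.6571044921875), (34.936485290527344, 40.10375213623047), 6.32729959487915)
w3.npz knob 1191 [0.4969 0.2272 0.1247] [0.4862 0.2119] [0.509  0.2449] ((496.4141845703125, 227.35806274414062), (20.366910934448242, 33.017578125), 9.366999626159668)
w3.npz tines 2079 [0.4926 0.2102 0.1033] [0.4752 0.149 ] [0.5232 0.2485] ((501.8603515625, 200.2001495361328), (45.4339599609375, 96.91392517089844), 8.248787879943848)
s3.npz plate 168 [0.505  0.1777 0.1352] [0.4808 0.1502] [0.5354 0.1958] ((508.2787780761719, 172.31381225585938), (52.574642181396484, 43.546844482421875), 4.515832424163818)
s3.npz knob 115 [0.5006 0.2315 0.1234] [0.4847 0.213 ] [0.5179 0.2477] ((501.038330078125, 230.5321502685547), (33.29511642456055, 30.99433708190918), 64.24561309814453)
s3.npz tines 186 [0.5012 0.2047 0.1061] [0.4745 0.154 ] [0.534  0.2486] ((505.0028076171875, 202.6862030029297), (53.43442916870117, 92.04214477539062), 7.857355117797852)
```

Aligned: plate corners are within 1 mm of prediction, plate top z 0.136 puts the origin at 0.106. Inserting.

drive_tool([
  [-0.05, 0.43, 0, 0, 0, 0],
  [-0.05, 0.43, 0, 0, 0, 0],
  [-0.05, 0.43, 0, 0, 0, 0],
  [0, 0, 0, 0, 0, 0],
])

```text
t: 12.32
eef_pos: [0.5024, 0.2324, 0.1776]
ee_rot: [-3.142, 0.0, -3.021]
force: [0.2, -0.0, -2.4]
width: 0.02
```

drive_tool([
  [0, 0, 0.1, 0, 0, 0],
  [0, 0, 0.1, 0, 0, 0],
  [0, 0, 0.1, 0, 0, 0],
  [0, 0, 0, 0, 0, 0],
])

```text
t: 12.82
eef_pos: [0.5024, 0.2302, 0.1897]
ee_rot: [-3.141, -0.001, -3.023]
force: [0.3, 0.9, -7.0]
width: 0.0198
```

drive_tool([
  [0, 0, 0.1, 0, 0, 0],
  [0, 0, 0.1, 0, 0, 0],
  [0, 0, 0.1, 0, 0, 0],
  [0, 0, 0.15, 0, 0, 0],
  [0, 0, 0, 0, 0, 0],
])

```text
t: 13.45
eef_pos: [0.503, 0.2309, 0.2088]
ee_rot: [3.141, 0.002, -3.023]
force: [-0.7, 0.0, -2.2]
width: 0.0199
```

drive_tool([
  [0, 0, 0.3, 0, 0, 0],
  [0, 0, 0.4, 0, 0, 0],
  [0, 0, 0.4, 0, 0, 0],
  [0, 0, 0.4, 0, 0, 0],
  [0, 0, 0, 0, 0, 0],
])

```text
t: 14.08
eef_pos: [0.5032, 0.2311, 0.2696]
ee_rot: [3.14, 0.003, -3.023]
force: [-1.2, -0.1, -2.0]
width: 0.0196
```

Run:
```python
from look import *
c,im,W,M=look('w4',['puller','stopper0'])
im2,d2=arm.grab_frame('side'); cs=cal_('side')
for n in ['puller','stopper0']: print('side',n,[(round(r['score'],2),towld(r['point'],cs).round(4).tolist()) for r in arm.landmark_of(n,'side')[:4]])
o=np.concatenate([cv2.resize(im2[130:330,150:400],None,fx=1.8,fy=1.8),cv2.resize(im,(344,258))[:,:].repeat(1,0) if 0 else cv2.resize(im,(344,360))],1); save(o,'c4.png')
```

```text
tcp [0.5032 0.2311 0.2696] [ 3.1399e+00  2.7000e-03 -3.0229e+00] F [-1.2 -0.1 -2. ] t 14.07
puller [(0.73, [0.507, 0.2326, 0.1936])]
stopper0 [(0.56, [0.4211, 0.2181, 0.0818])]
side puller [(0.87, [0.5033, 0.2301, 0.1938])]
side stopper0 [(0.87, [0.4258, 0.2208, 0.0822]), (0.8, [0.5013, 0.2291, 0.1657]), (0.71, [0.5811, 0.2348, 0.0822]), (0.19, [0.7668, -0.0084, -0.0012])]
```

View pics/c4.png

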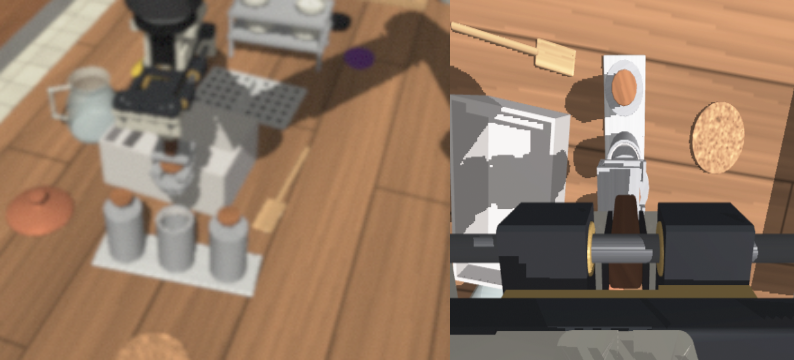

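Stopper popped out and hangs at z 0.166, at (172,178) in the left picture. The middle canister is now open. Carrying it to caddy (0, +36).

drive_tool([
  [0.4, -0.85, 0, 0, 0, -0.4],
  [0.4, -0.85, 0, 0, 0, -0.4],
  [0.4, -0.85, 0, 0, 0, -0.4],
  [0.4, -0.85, 0, 0, 0, -0.35],
  [0.21, -0.47, 0, 0, 0, 0],
])

```text
t: 15.0
eef_pos: [0.5753, 0.0741, 0.2671]
ee_rot: [-3.141, -0.001, 3.096]
force: [-0.2, -0.2, -2.4]
width: 0.0194
```

drive_tool([
  [0, 0, -0.5, 0, 0, 0],
  [0, 0, -0.9, 0, 0, 0],
  [0, 0, -0.9, 0, 0, 0],
  [0, 0, -0.9, 0, 0, 0],
  [0, 0, -0.5, 0, 0, 0],
])

```text
t: 15.62
eef_pos: [0.5738, 0.0753, 0.1173]
ee_rot: [-3.14, -0.003, 3.098]
force: [0.2, -0.3, -1.9]
width: 0.0197
```

drive_tool([
  [0, 0, -0.1, 0, 0, 0],
  [0, 0, -0.1, 0, 0, 0],
  [0, 0, 0, 0, 0, 0],
  [0, 0, 0, 0, 0, 0],
])

```text
t: 16.12
eef_pos: [0.5754, 0.0759, 0.1126]
ee_rot: [3.141, 0.001, 3.098]
force: [0.1, -0.4, -2.7]
width: 0.0196
```

drive_tool([
  [0, 0, -0.05, 0, 0, 0],
  [0, 0, -0.05, 0, 0, 0],
  [0, 0, -0.05, 0, 0, 0],
  [0, 0, -0.05, 0, 0, 0],
  [0, 0, 0, 0, 0, 0],
])

```text
t: 16.75
eef_pos: [0.5749, 0.0757, 0.1036]
ee_rot: [-3.141, -0.0, 3.098]
force: [-0.0, -0.2, -2.5]
width: 0.0196
```

drive_tool([
  [0, 0, -0.06, 0, 0, 0],
  [0, 0, 0, 0, 0, 0],
  [0, 0, 0, 0, 0, 0],
])

```text
t: 17.12
eef_pos: [0.5749, 0.0758, 0.1013]
ee_rot: [-3.142, -0.0, 3.098]
force: [0.2, -0.5, -1.8]
width: 0.0201
```

drive_tool([
  [-0.01, -0.2, 0, 0, 0, 0],
  [-0.01, -0.2, 0, 0, 0, 0],
  [0, 0, 0, 0, 0, 0],
])

```text
t: 17.5
eef_pos: [0.574, 0.0589, 0.1014]
ee_rot: [-3.142, -0.0, 3.097]
force: [0.4, 0.4, -1.7]
width: 0.0196
```

drive_tool([
  [-0.01, -0.25, 0, 0, 0, 0],
  [-0.01, -0.25, 0, 0, 0, 0],
  [-0.01, -0.2, 0, 0, 0, 0],
  [0, 0, 0, 0, 0, 0],
])

```text
t: 18.0
eef_pos: [0.5729, 0.031, 0.1014]
ee_rot: [-3.142, -0.0, 3.097]
force: [0.2, 0.1, -1.2]
width: 0.0195
```

Run:
```python
from look import *
c,im,W,M=look('w5',['puller','stopper0'])
W=np.load('w5.npz')['W']
k=(np.hypot(W[...,0]-.5753,W[...,1]-.074)<.04)&(abs(W[...,2]-.048)<.006);P=W[k]; print(len(P),P.mean(0), cv2.minEnclosingCircle((P[:,:2]*1000).astype(np.float32)))
```

```text
tcp [0.5729 0.031  0.1014] [-3.1416e+00 -1.0000e-04  3.0968e+00] F [ 0.2  0.1 -1.2] t 18.0
puller [(0.87, [0.5784, 0.0343, 0.0298])]
stopper0 [(0.8, [0.5729, 0.0781, 0.0044])]
1395 [0.56918412 0.07801804 0.04769802] ((570.8324584960938, 85.070556640625), 28.05910873413086)
```

Placed: stopper near (0.573, 0.078, 0.004), retreat clean. Next is the right stopper.

drive_tool([
  [0, 0, 0.64, 0, 0, 0],
  [0, 0, 0.64, 0, 0, 0],
  [0, 0, 0.64, 0, 0, 0],
  [0.1, 0.9, 0, 0, 0, 0.5],
  [0.1, 0.9, 0, 0, 0, 0.5],
])

```text
t: 18.77
eef_pos: [0.5812, 0.1047, 0.1788]
ee_rot: [3.141, 0.001, -3.08]
force: [0.8, -0.1, -2.7]
width: 0.0199
```

drive_tool([
  [0.1, 0.9, 0, 0, 0, 0.55],
  [0.07, 0.9, 0, 0, 0, 0],
  [0, 0.315, 0, 0, 0, 0],
  [0, 0, 0, 0, 0, 0],
  [0, 0, 0, 0, 0, 0],
])

```text
t: 19.4
eef_pos: [0.5876, 0.1877, 0.1781]
ee_rot: [-3.141, -0.0, -3.023]
force: [0.3, 0.2, -2.2]
width: 0.0197
```

```bash
cat > chk.py <<'E'
from look import *
import sys
def chk(tag,px,py,kx,ky):
    c,im,W,M=look(tag,['puller','puller_grip','stopper0'])
    f=np.array([-.1184,.993]); l=np.array([.993,.1184])
    for nm,cx,cy,lo,hi,r in [('plate',px,py,.129,.141,.05),('knob',kx,ky,.119,.129,.025)]:
        P=W[(np.hypot(W[...,0]-cx,W[...,1]-cy)<r)&(W[...,2]>lo)&(W[...,2]<hi)]
        if len(P)<9: print(nm,'few');continue
        a=(P[:,:2]-[cx,cy])@f*1000; b=(P[:,:2]-[cx,cy])@l*1000
        print(nm,len(P),'z',np.median(P[:,2]).round(4),'along',np.percentile(a,[1,99]).round(1),'across',np.percentile(b,[1,99]).round(1),'ang',round(cv2.minAreaRect((P[:,:2]*1000).astype(np.float32))[2],1))
E
python3 -c "
from chk import *
chk('w6',.588,.1884,.5821,.2381)"
```

```text
tcp [0.5876 0.1877 0.1781] [-3.1414e+00 -3.0000e-04 -3.0233e+00] F [ 0.3  0.2 -2.2] t 19.4
puller [(0.72, [0.5922, 0.1863, 0.1026])]
puller_grip [(0.75, [0.7593, 0.2066, 0.0034]), (0.58, [0.5874, 0.1891, 0.1942])]
stopper0 [(0.9, [0.5824, 0.2387, 0.0835]), (0.62, [0.5714, 0.076, 0.0075])]
plate 2493 z 0.1358 along [-28.   11.5] across [-26.5   4. ] ang 6.3
knob 1131 z 0.1248 along [-16.2  15.9] across [-16.1   1.6] ang 8.2
```

drive_tool([
  [-0.045, 0.44, 0, 0, 0, 0],
  [-0.045, 0.44, 0, 0, 0, 0],
  [-0.045, 0.44, 0, 0, 0, 0],
  [0, 0, 0, 0, 0, 0],
])

```text
t: 20.1
eef_pos: [0.5821, 0.2428, 0.1779]
ee_rot: [-3.141, -0.0, -3.021]
force: [0.2, 0.3, -1.5]
width: 0.0196
```

drive_tool([
  [0, 0, 0.1, 0, 0, 0],
  [0, 0, 0.1, 0, 0, 0],
  [0, 0, 0.1, 0, 0, 0],
  [0, 0, 0, 0, 0, 0],
])

```text
t: 20.6
eef_pos: [0.5822, 0.2408, 0.1899]
ee_rot: [-3.141, -0.001, -3.024]
force: [1.0, -0.3, -8.3]
width: 0.0197
```

drive_tool([
  [0, 0, 0.1, 0, 0, 0],
  [0, 0, 0.1, 0, 0, 0],
  [0, 0, 0.1, 0, 0, 0],
  [0, 0, 0.15, 0, 0, 0],
  [0, 0, 0, 0, 0, 0],
])

```text
t: 21.22
eef_pos: [0.5828, 0.2414, 0.2093]
ee_rot: [3.141, 0.002, -3.023]
force: [-0.4, 0.4, -2.7]
width: 0.0199
```

drive_tool([
  [0, 0, 0.3, 0, 0, 0],
  [0, 0, 0.4, 0, 0, 0],
  [0, 0, 0.4, 0, 0, 0],
  [0, 0, 0.4, 0, 0, 0],
  [0, 0, 0, 0, 0, 0],
])

```text
t: 21.85
eef_pos: [0.5831, 0.2416, 0.2703]
ee_rot: [3.14, 0.003, -3.023]
force: [0.1, 0.8, -2.1]
width: 0.0196
```

Run:
```python
from look import *
s=arm.get_state(); print(s['eef_pos'].round(4))
im2,d2=arm.grab_frame('side'); cs=cal_('side')
for n in ['puller','stopper0','saucer0','divider']: print('side',n,[(round(r['score'],2),towld(r['point'],cs).round(4).tolist()) for r in arm.landmark_of(n,'side')[:4]])
```

```text
[0.5831 0.2416 0.2703]
side puller [(0.92, [0.582, 0.2402, 0.1956])]
side stopper0 [(0.68, [0.5841, 0.2405, 0.1704]), (0.6, [0.4243, 0.2201, 0.0815])]
side saucer0 [(0.61, [0.581, -0.3921, 0.1067]), (0.56, [0.4617, -0.4016, 0.1023]), (0.52, [0.3431, -0.399, -0.0032]), (0.51, [0.4197, -0.5215, 0.0009])]
side divider [(0.97, [0.5292, -0.2061, -0.0009]), (0.63, [0.3861, 0.0145, -0.0021]), (0.57, [0.7372, -0.22, -0.0])]
```

drive_tool([
  [0.27, -0.84, 0, 0, 0, -0.4],
  [0.27, -0.84, 0, 0, 0, -0.4],
  [0.27, -0.84, 0, 0, 0, -0.4],
  [0.27, -0.84, 0, 0, 0, -0.35],
  [0.26, -0.84, 0, 0, 0, 0],
])

```text
t: 22.72
eef_pos: [0.636, 0.072, 0.2675]
ee_rot: [-3.141, -0.001, 3.097]
force: [0.9, -0.3, -2.9]
width: 0.0197
```

drive_tool([
  [0, 0, -0.5, 0, 0, 0],
  [0, 0, -0.9, 0, 0, 0],
  [0, 0, -0.9, 0, 0, 0],
  [0, 0, -0.9, 0, 0, 0],
  [0, 0, -0.5, 0, 0, 0],
])

```text
t: 23.35
eef_pos: [0.6346, 0.0727, 0.1173]
ee_rot: [-3.14, -0.004, 3.097]
force: [0.2, 0.2, -2.6]
width: 0.0199
```

drive_tool([
  [0, 0, -0.1, 0, 0, 0],
  [0, 0, -0.1, 0, 0, 0],
  [0, 0, -0.05, 0, 0, 0],
  [0, 0, -0.05, 0, 0, 0],
  [0, 0, 0, 0, 0, 0],
])

```text
t: 23.98
eef_pos: [0.6361, 0.0732, 0.1085]
ee_rot: [3.141, 0.0, 3.098]
force: [-0.5, -0.2, -2.7]
width: 0.0195
```

drive_tool([
  [0, 0, -0.05, 0, 0, 0],
  [0, 0, -0.05, 0, 0, 0],
  [0, 0, -0.07, 0, 0, 0],
  [0, 0, 0, 0, 0, 0],
  [0, 0, 0, 0, 0, 0],
])

```text
t: 24.6
eef_pos: [0.636, 0.0732, 0.1014]
ee_rot: [-3.142, -0.0, 3.098]
force: [0.6, 0.4, -1.2]
width: 0.0199
```

drive_tool([
  [-0.01, -0.2, 0, 0, 0, 0],
  [-0.01, -0.2, 0, 0, 0, 0],
  [0, 0, 0, 0, 0, 0],
])

```text
t: 24.98
eef_pos: [0.6351, 0.0563, 0.1014]
ee_rot: [-3.142, -0.0, 3.097]
force: [-0.3, 0.7, -1.5]
width: 0.0195
```

drive_tool([
  [-0.01, -0.25, 0, 0, 0, 0],
  [-0.01, -0.25, 0, 0, 0, 0],
  [-0.01, -0.2, 0, 0, 0, 0],
  [0, 0, 0.92, 0, 0, 0],
  [0, 0, 1, 0, 0, 0],
])

```text
t: 25.6
eef_pos: [0.6335, 0.0284, 0.1784]
ee_rot: [-3.141, -0.002, 3.097]
force: [0.1, 0.3, -1.2]
width: 0.0196
```

drive_tool([
  [-0.85, 0.58, 0, 0, 0, 0.4],
  [-0.85, 0.58, 0, 0, 0, 0.4],
  [-0.85, 0.58, 0, 0, 0, 0.4],
  [-0.85, 0.58, 0, 0, 0, 0.35],
  [-0.85, 0.58, 0, 0, 0, 0],
])

```text
t: 26.22
eef_pos: [0.463, 0.1454, 0.1783]
ee_rot: [3.141, 0.0, -3.023]
force: [0.7, 1.5, -1.8]
width: 0.0199
```

drive_tool([
  [-0.87, 0.61, 0, 0, 0, 0],
  [0, 0, 0, 0, 0, 0],
  [0, 0, 0, 0, 0, 0],
])

```text
t: 26.6
eef_pos: [0.4294, 0.1696, 0.1786]
ee_rot: [3.141, 0.001, -3.022]
force: [-0.9, -0.1, -1.5]
width: 0.0198
```

```bash
python3 -c "
from chk import *
chk('w7',.4296,.1695,.4237,.2192)"
```

```text
tcp [0.4294 0.1696 0.1786] [ 3.1411e+00  8.0000e-04 -3.0222e+00] F [-0.9 -0.1 -1.5] t 26.6
puller [(0.71, [0.4357, 0.1711, 0.1061])]
puller_grip [(0.86, [0.4302, 0.1689, 0.1961])]
stopper0 [(0.68, [0.4199, 0.2151, 0.0829])]
plate 2499 z 0.1363 along [-27.1  12.3] across [-26.1   4.5] ang 6.4
knob 1189 z 0.1248 along [-16.4  15.3] across [-16.5   2.3] ang 8.4
```

drive_tool([
  [-0.05, 0.43, 0, 0, 0, 0],
  [-0.05, 0.43, 0, 0, 0, 0],
  [-0.05, 0.44, 0, 0, 0, 0],
  [0, 0, 0, 0, 0, 0],
])

```text
t: 27.3
eef_pos: [0.4231, 0.2233, 0.178]
ee_rot: [-3.141, -0.0, -3.021]
force: [-0.2, -0.1, -0.6]
width: 0.0197
```

drive_tool([
  [0, 0, 0.1, 0, 0, 0],
  [0, 0, 0.1, 0, 0, 0],
  [0, 0, 0.1, 0, 0, 0],
  [0, 0, 0, 0, 0, 0],
])

```text
t: 27.8
eef_pos: [0.4231, 0.2212, 0.1903]
ee_rot: [-3.141, -0.0, -3.023]
force: [-0.0, -1.1, -6.4]
width: 0.0197
```

drive_tool([
  [0, 0, 0.1, 0, 0, 0],
  [0, 0, 0.1, 0, 0, 0],
  [0, 0, 0.1, 0, 0, 0],
  [0, 0, 0.15, 0, 0, 0],
  [0, 0, 0, 0, 0, 0],
])

```text
t: 28.42
eef_pos: [0.4235, 0.2219, 0.2091]
ee_rot: [3.141, 0.001, -3.023]
force: [0.3, 0.1, -3.0]
width: 0.0203
```

drive_tool([
  [0, 0, 0.3, 0, 0, 0],
  [0, 0, 0.4, 0, 0, 0],
  [0, 0, 0.4, 0, 0, 0],
  [0, 0, 0.4, 0, 0, 0],
  [0, 0, 0, 0, 0, 0],
])

```text
t: 29.05
eef_pos: [0.4238, 0.2221, 0.2697]
ee_rot: [3.14, 0.002, -3.023]
force: [0.3, 0.2, -2.6]
width: 0.0196
```

Run:
```python
from look import *
s=arm.get_state(); print(s['eef_pos'].round(4))
im2,d2=arm.grab_frame('side'); cs=cal_('side')
for n in ['puller','stopper0','mat']: print('side',n,[(round(r['score'],2),towld(r['point'],cs).round(4).tolist()) for r in arm.landmark_of(n,'side')[:4]])
```

```text
[0.4238 0.2221 0.2697]
side puller [(0.72, [0.4262, 0.224, 0.1949])]
side stopper0 [(0.81, [0.4265, 0.2265, 0.1666])]
side mat [(0.7, [0.4189, 0.2198, 0.2886])]
```

drive_tool([
  [0.5, -0.8, 0, 0, 0, -0.4],
  [0.5, -0.8, 0, 0, 0, -0.4],
  [0.5, -0.8, 0, 0, 0, -0.4],
  [0.5, -0.8, 0, 0, 0, -0.35],
  [0.26, -0.38, 0, 0, 0, 0],
])

```text
t: 29.88
eef_pos: [0.5139, 0.0767, 0.2672]
ee_rot: [-3.141, -0.001, 3.096]
force: [-0.3, 1.1, -1.9]
width: 0.0199
```

drive_tool([
  [0, 0, -0.5, 0, 0, 0],
  [0, 0, -0.9, 0, 0, 0],
  [0, 0, -0.9, 0, 0, 0],
  [0, 0, -0.9, 0, 0, 0],
  [0, 0, -0.5, 0, 0, 0],
])

```text
t: 30.5
eef_pos: [0.5122, 0.0777, 0.1176]
ee_rot: [-3.14, -0.003, 3.098]
force: [0.5, 0.0, -2.1]
width: 0.0197
```

drive_tool([
  [0, 0, -0.1, 0, 0, 0],
  [0, 0, -0.1, 0, 0, 0],
  [0, 0, -0.05, 0, 0, 0],
  [0, 0, -0.05, 0, 0, 0],
  [0, 0, 0, 0, 0, 0],
])

```text
t: 31.12
eef_pos: [0.5136, 0.0784, 0.1084]
ee_rot: [3.141, 0.0, 3.098]
force: [0.0, -0.4, -3.1]
width: 0.0197
```

drive_tool([
  [0, 0, -0.05, 0, 0, 0],
  [0, 0, -0.05, 0, 0, 0],
  [0, 0, -0.07, 0, 0, 0],
  [0, 0, 0, 0, 0, 0],
  [0, 0, 0, 0, 0, 0],
])

```text
t: 31.75
eef_pos: [0.5136, 0.0784, 0.1013]
ee_rot: [-3.141, -0.0, 3.098]
force: [0.6, 0.7, -2.0]
width: 0.02
```

drive_tool([
  [-0.01, -0.2, 0, 0, 0, 0],
  [-0.01, -0.2, 0, 0, 0, 0],
  [0, 0, 0, 0, 0, 0],
])

```text
t: 32.12
eef_pos: [0.5126, 0.0616, 0.1014]
ee_rot: [-3.142, -0.0, 3.097]
force: [-0.4, -0.9, -2.3]
width: 0.0199
```

drive_tool([
  [-0.01, -0.25, 0, 0, 0, 0],
  [-0.01, -0.25, 0, 0, 0, 0],
  [-0.01, -0.2, 0, 0, 0, 0],
  [0, 0, 0.92, 0, 0, 0],
  [0, 0, 1, 0, 0, 0],
])

```text
t: 32.75
eef_pos: [0.511, 0.0336, 0.1786]
ee_rot: [-3.141, -0.002, 3.097]
force: [0.8, 0.1, -1.9]
width: 0.0198
```

drive_tool([
  [-0.1, 0.9, 0.75, 0, 0, 0],
  [-0.1, 1, 1, 0, 0, 0],
  [-0.1, 1, 0, 0, 0, 0],
  [-0.1, 1, 0, 0, 0, 0],
  [0, 0, 0, 0, 0, 0],
])

```text
t: 33.38
eef_pos: [0.4953, 0.1922, 0.248]
ee_rot: [3.141, -0.0, 3.1]
force: [-0.7, -0.8, -1.8]
width: 0.0196
```

Run:
```python
from look import *
c,im,W,M=look('w8',['puller','stopper0','mat'],['mat'])
for m in M['mat']:
    P=W[m]; P=P[(W[m][:,2]<.012)]; print('mat',len(P),cv2.minEnclosingCircle((P[:,:2]*1000).astype(np.float32)))
```

```text
tcp [0.4953 0.1922 0.248 ] [ 3.1413e+00 -1.0000e-04  3.1003e+00] F [-0.7 -0.8 -1.8] t 33.38
puller [(0.66, [0.5017, 0.1945, 0.1718]), (0.54, [0.4672, 0.4071, 0.0016])]
stopper0 [(0.79, [0.5133, 0.0736, 0.0058]), (0.4, [0.5739, 0.0764, 0.0049])]
mat [(0.8, [0.4665, 0.4049, -0.0019])]
mat 5315 ((464.6994934082031, 404.86669921875), 49.89780807495117)
mat 44 ((599.7365112304688, 183.03103637695312), 105.53740692138672)
```

View pics/w8.png

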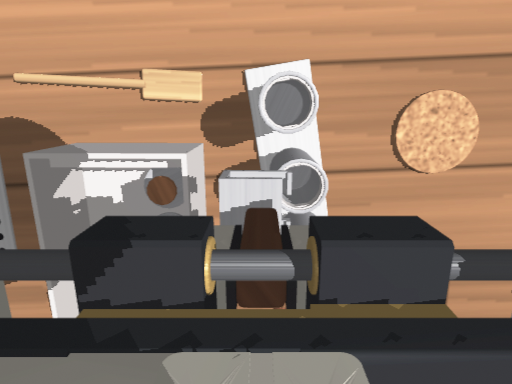

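The mat is at (437,130) in the picture, with its centre at (0.4647, 0.4049). The two canisters in view are open, and one stopper shows upright in the caddy at (162,190). Returning the puller.

drive_tool([
  [-0.15, 0.9, 0, 0, 0, 0],
  [-0.15, 1, 0, 0, 0, 0],
  [-0.15, 1, 0, 0, 0, 0],
  [-0.15, 1, 0, 0, 0, 0],
  [-0.17, 1, 0, 0, 0, 0],
])

```text
t: 34.25
eef_pos: [0.465, 0.3867, 0.2482]
ee_rot: [3.142, 0.0, 3.097]
force: [1.6, 0.2, -0.1]
width: 0.02
```

drive_tool([
  [0, 0.54, -0.7, 0, 0, 0],
  [0, 0, -0.9, 0, 0, 0],
  [0, 0, -0.9, 0, 0, 0],
  [0, 0, -0.9, 0, 0, 0],
  [0, 0, -0.4, 0, 0, 0],
])

```text
t: 34.88
eef_pos: [0.4646, 0.4063, 0.0941]
ee_rot: [-3.139, -0.002, 3.097]
force: [0.2, 0.0, -1.7]
width: 0.02
```

drive_tool([
  [0, 0, -0.2, 0, 0, 0],
  [0, 0, -0.1, 0, 0, 0],
  [0, 0, 0, 0, 0, 0],
  [0, 0, 0, 0, 0, 0],
])

```text
t: 35.38
eef_pos: [0.4651, 0.4084, 0.0851]
ee_rot: [3.14, 0.001, 3.098]
force: [0.9, 0.1, -1.3]
width: 0.0197
```

drive_tool([
  [0, 0, -0.05, 0, 0, 0],
  [0, 0, -0.05, 0, 0, 0],
  [0, 0, -0.03, 0, 0, 0],
  [0, 0, 0, 0, 0, 0],
  [0, 0, 0, 0, 0, 0],
])

```text
t: 36.0
eef_pos: [0.4648, 0.408, 0.0789]
ee_rot: [-3.142, 0.0, 3.098]
force: [0.2, -0.6, -2.2]
width: 0.0198
```

drive_tool([
  [0, 0, -0.015, 0, 0, 0],
  [0, 0, 0, 0, 0, 0],
  [0, 0, 0, 0, 0, 0],
])

```text
t: 36.38
eef_pos: [0.4648, 0.408, 0.0784]
ee_rot: [3.142, 0.0, 3.098]
force: [-0.3, -0.2, -2.3]
width: 0.0199
```

drive_tool([
  [0, 0, -0.02, 0, 0, 0],
  [0, 0, 0, 0, 0, 0],
  [0, 0, 0, 0, 0, 0],
])

```text
t: 36.75
eef_pos: [0.4649, 0.408, 0.0783]
ee_rot: [3.141, 0.0, 3.098]
force: [-2.0, -1.1, 5.2]
width: 0.0199
```

drive_tool([
  [0, 0, -0.02, 0, 0, 0],
  [0, 0, 0, 0, 0, 0],
  [0, 0, 0, 0, 0, 0],
])

```text
t: 37.12
eef_pos: [0.4649, 0.408, 0.0782]
ee_rot: [3.141, 0.001, 3.098]
force: [-4.0, -1.5, 12.0]
width: 0.0198
```

drive_tool([
  [0, 0, 0.02, 0, 0, 0],
  [0, 0, 0, 0, 0, 0],
])

```text
t: 37.38
eef_pos: [0.4649, 0.4081, 0.0783]
ee_rot: [3.141, 0.0, 3.098]
force: [-2.4, -0.7, 7.2]
width: 0.0197
```

drive_tool([
  [0, 0, 0, 0, 0, 0],
  [0, 0, 0, 0, 0, 0],
  [0, 0, 0, 0, 0, 0],
  [0, 0, 0, 0, 0, 0],
  [0, 0, 0, 0, 0, 0],
], claw=0.7)

```text
t: 38.0
eef_pos: [0.4648, 0.408, 0.0775]
ee_rot: [-3.142, -0.0, 3.098]
force: [0.5, -0.0, 0.7]
width: 0.0598
```

drive_tool([
  [0, 0, 0.4, 0, 0, 0],
  [0, 0, 0.7, 0, 0, 0],
  [0, 0, 1, 0, 0, 0],
  [0, 0, 1, 0, 0, 0],
  [0, 0, 1, 0, 0, 0],
])

```text
t: 38.62
eef_pos: [0.4648, 0.4079, 0.2444]
ee_rot: [3.14, 0.001, 3.098]
force: [0.3, 1.0, 0.1]
width: 0.0613
```

Puller released on the mat. Working out where the wrist camera looks after an 88° turn, for the divider view.

Run:
```python
from h import *
s=arm.get_state(); c=cal_('wrist'); T=Ro.from_euler('xyz',s['ee_rot']).as_matrix()
print('cam in tool',T.T@(c['o']-s['eef_pos']),'look dir tool',T.T@(-c['R'][:,2]),'up tool',T.T@c['R'][:,1], s['q'].round(2))
```

```text
cam in tool [ 0.06905049 -0.00053706 -0.15819596] look dir tool [-2.53636361e-01 -2.06923378e-04  9.67299619e-01] up tool [9.67299637e-01 4.50996906e-05 2.53636375e-01] [ 1.04  0.25 -0.09  0.   -1.22 -2.65]
```

drive_tool([
  [0.115, -0.95, 0.5, 0, 0, 0.98],
  [0.115, -0.95, 0.5, 0, 0, 0.98],
  [0.115, -0.95, 0.5, 0, 0, 0.98],
  [0.115, -0.95, 0.5, 0, 0, 0.98],
  [0.115, -0.95, 0.5, 0, 0, 0.98],
])

```text
t: 39.25
eef_pos: [0.4876, 0.2165, 0.3437]
ee_rot: [3.141, 0.002, -2.669]
force: [1.0, 0.3, 0.8]
width: 0.0616
```

drive_tool([
  [0.115, -0.95, 0, 0, 0, 0.98],
  [0.115, -0.95, 0, 0, 0, 0.98],
  [0.115, -0.95, 0, 0, 0, 0.98],
  [0.115, -0.95, 0, 0, 0, 0.98],
  [0.115, -0.95, 0, 0, 0, 0.98],
])

```text
t: 39.88
eef_pos: [0.5105, 0.0266, 0.3431]
ee_rot: [-3.141, 0.001, -2.155]
force: [0.4, 0.1, -0.4]
width: 0.0612
```

drive_tool([
  [0.115, -0.95, 0, 0, 0, 0.98],
  [0.115, -0.95, 0, 0, 0, 0.98],
  [0.115, -0.95, 0, 0, 0, 0.98],
  [0.115, -0.95, 0, 0, 0, 0.98],
  [0.115, -0.95, 0, 0, 0, 0.98],
])

```text
t: 40.5
eef_pos: [0.5335, -0.1634, 0.3431]
ee_rot: [-3.14, 0.0, -1.642]
force: [0.5, 0.9, -0.3]
width: 0.0612
```

drive_tool([
  [0, 0, 0, 0, 0, 0],
  [0, 0, 0, 0, 0, 0],
], claw=0.6)

```text
t: 40.75
eef_pos: [0.5335, -0.162, 0.3423]
ee_rot: [-3.141, 0.0, -1.648]
force: [-0.3, 0.5, -0.3]
width: 0.0529
```

Run:
```python
from look import *
c,im,W,M=look('w9',['divider','saucer0','tiers'],['divider'])
for m in M['divider']:
    P=W[m]; z=P[:,2]; print(len(P),np.nanpercentile(z,[2,50,98]).round(4))
    a=P[z<.012]; b=P[(z>.026)&(z<.038)]
    for q in (a,b):
        if len(q)>8: print(cv2.minAreaRect((q[:,:2]*1000).astype(np.float32)),q[:,2].mean())
im2,d2=arm.grab_frame('side'); cs=cal_('side')
for n in ['puller','stopper0','saucer0','mat']: print('side',n,[(round(r['score'],2),towld(r['point'],cs).round(4).tolist()) for r in arm.landmark_of(n,'side')[:4]])
o=np.concatenate([cv2.resize(im2[130:370,180:380],(400,480)),cv2.resize(im,(400,480))],1); save(o,'c9.png')
```

```text
tcp [ 0.5335 -0.162   0.3423] [-3.1408e+00  2.0000e-04 -1.6475e+00] F [-0.3  0.5 -0.3] t 40.75
divider [(0.97, [0.5319, -0.206, -0.0015])]
saucer0 []
tiers []
12462 [0.0022 0.0041 0.0307]
((532.1973266601562, -204.677734375), (134.7574462890625, 204.6117706298828), 86.44019317626953) 0.00403161347693632
((532.2100830078125, -203.92852783203125), (58.455448150634766, 8.613250732421875), 85.6400375366211) 0.03158135406046459
side puller [(0.64, [0.4644, 0.4067, 0.0066]), (0.63, [0.4611, -0.401, 0.1032])]
side stopper0 []
side saucer0 [(0.68, [0.343, -0.3961, 0.003]), (0.61, [0.4588, -0.4003, 0.1039]), (0.52, [0.5787, -0.3928, 0.1093]), (0.43, [0.4211, -0.5219, 0.0004])]
side mat [(0.88, [0.4636, 0.405, -0.004])]
```

View pics/c9.png

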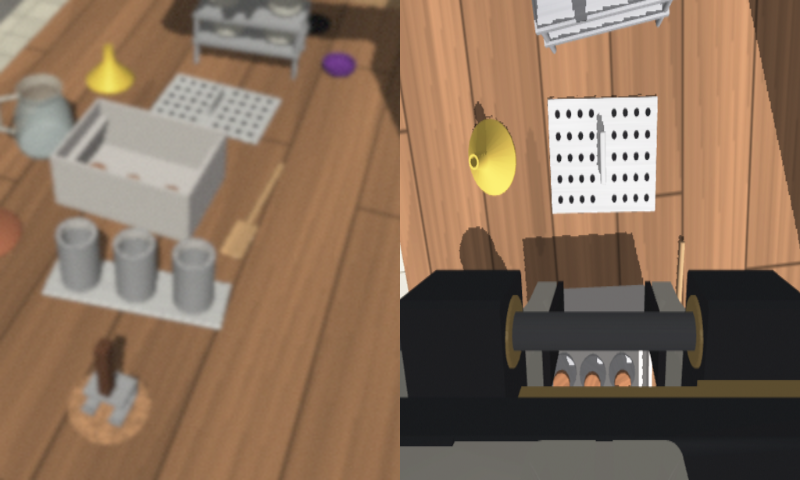

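The puller stands upright on the mat at (105,390), the three canisters are open, and three stoppers stand in a row in the caddy. The divider is at (605,155), with a good fit: (0.5322, -0.2043), -4°, matching the jaws. Grasping its bar.

drive_tool([
  [-0.02, -0.53, -1, 0, 0, 0],
  [-0.025, -0.53, -1, 0, 0, 0],
  [0, 0, -1, 0, 0, 0],
  [0, 0, -1, 0, 0, 0],
  [0, 0, -1, 0, 0, 0],
])

```text
t: 41.88
eef_pos: [0.532, -0.2045, 0.1404]
ee_rot: [-3.141, -0.0, -1.646]
force: [0.4, -0.4, -0.1]
width: 0.0526
```

drive_tool([
  [0, 0, -1, 0, 0, 0],
  [0, 0, -1, 0, 0, 0],
  [0, 0, -0.7, 0, 0, 0],
  [0, 0, -0.4, 0, 0, 0],
  [0, 0, -0.22, 0, 0, 0],
])

```text
t: 42.5
eef_pos: [0.5321, -0.2044, 0.0083]
ee_rot: [3.141, -0.0, -1.646]
force: [0.0, -0.0, 0.2]
width: 0.0527
```

drive_tool([
  [0, 0, 0, 0, 0, 0],
  [0, 0, 0, 0, 0, 0],
  [0, 0, 0, 0, 0, 0],
  [0, 0, 0, 0, 0, 0],
  [0, 0, 0, 0, 0, 0],
], claw=0, newtons=40)

```text
t: 43.12
eef_pos: [0.5323, -0.2045, 0.0091]
ee_rot: [-3.141, -0.0, -1.646]
force: [1.4, 0.2, 1.5]
width: 0.01
```

drive_tool([
  [0, 0, 0, 0, 0, 0],
  [0, 0, 0, 0, 0, 0],
  [0, 0, 0, 0, 0, 0],
  [0, 0, 0, 0, 0, 0],
])

```text
t: 43.62
eef_pos: [0.5323, -0.2045, 0.0091]
ee_rot: [-3.141, -0.0, -1.646]
force: [-1.5, 1.5, 5.8]
width: 0.0093
```

drive_tool([
  [0, 0, 0.3, 0, 0, 0],
  [0, 0, 0.8, 0, 0, 0],
  [0, 0, 0.8, 0, 0, 0],
  [0, 0, 0.8, 0, 0, 0],
  [0, 0, 0.8, 0, 0, 0],
])

```text
t: 44.25
eef_pos: [0.5312, -0.2043, 0.1498]
ee_rot: [3.141, 0.0, -1.646]
force: [2.0, -0.1, -3.3]
width: 0.0097
```

drive_tool([
  [0.15, 0.86, 0, 0, 0, 0.1],
  [0.15, 0.87, 0, 0, 0, 0.1],
  [0.15, 0.87, 0, 0, 0, 0.1],
  [0.15, 0.87, 0, 0, 0, 0],
  [0.15, 0.87, 0, 0, 0, 0],
])

```text
t: 44.88
eef_pos: [0.5614, -0.0298, 0.1488]
ee_rot: [3.141, 0.0, -1.615]
force: [0.5, 0.7, -2.9]
width: 0.0099
```

drive_tool([
  [0.15, 0.87, 0, 0, 0, 0],
  [0.14, 0.85, 0, 0, 0, 0],
  [0, 0, 0, 0, 0, 0],
  [0, 0, 0, 0, 0, 0],
])

```text
t: 45.38
eef_pos: [0.5729, 0.0379, 0.1486]
ee_rot: [3.141, -0.0, -1.614]
force: [-0.1, -0.5, -3.6]
width: 0.0097
```

Run:
```python
from look import *
c,im,W,M=look('w10',['divider','caddy'])
z=W[...,2]; near=(abs(W[...,0]-.574)<.14)&(abs(W[...,1]-.038)<.11)
ex=np.array([.9990,-.0436]); ey=np.array([.0436,.999]); C=np.array([.5737,.0378])
def st(k,n):
    P=W[k]; a=(P[:,:2]-C)@ex*1000; b=(P[:,:2]-C)@ey*1000
    print(n,len(P),'z',np.median(P[:,2]).round(4),np.percentile(P[:,2],[2,98]).round(4),'x',np.percentile(a,[.5,99.5]).round(1),'y',np.percentile(b,[.5,99.5]).round(1),cv2.minAreaRect((P[:,:2]*1000).astype(np.float32)))
st(near&(z>.125)&(z<.155),'plate'); st(near&(z>.09)&(z<.1),'rim')
W2=None
im2,d2=arm.grab_frame('side'); cs=cal_('side'); W=cloud(d2,cs); z=W[...,2]; near=(abs(W[...,0]-.574)<.14)&(abs(W[...,1]-.038)<.11)
st(near&(z>.125)&(z<.152),'side plate'); st(near&(z>.09)&(z<.1),'side rim')
save(im,'w10.png')
```

```text
tcp [0.5729 0.0379 0.1486] [ 3.1406e+00 -1.0000e-04 -1.6144e+00] F [-0.1 -0.5 -3.6] t 45.38
divider [(0.6, [0.5703, 0.035, 0.1399])]
caddy []
plate 44712 z 0.1435 [0.1422 0.1449] x [-101.9   98.7] y [-66.7  38.9] ((571.6575927734375, 28.779727935791016), (115.22457122802734, 204.29371643066406), 87.5025405883789)
rim 3300 z 0.095 [0.0932 0.0964] x [-110.4  110.6] y [-77.6 -66.7] ((570.7256469726562, -34.14766311645508), (11.246620178222656, 222.5457000732422), 87.67090606689453)
side plate 1702 z 0.1426 [0.1393 0.1459] x [-104.6   97.2] y [-65.2  68.2] ((570.8970947265625, 37.553009033203125), (138.92323303222656, 205.8116912841797), 87.55126953125)
side rim 280 z 0.0935 [0.0902 0.0963] x [-113.5  109.1] y [-77.6  81.9] ((571.541015625, 39.88008499145508), (160.70236206054688, 222.61915588378906), 87.26338195800781)
```

View pics/w10.png

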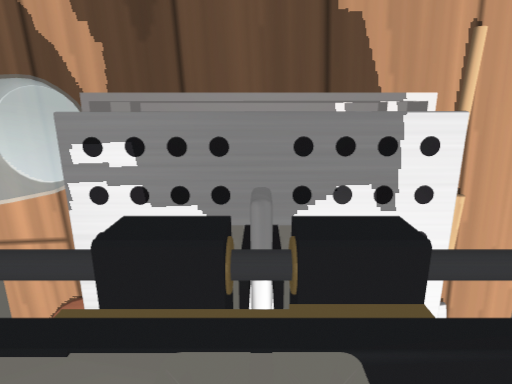

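The plate is level and aligned (87.5° on both). It sits 1.5 mm toward -x relative to the rim, so I correct that and lower it.

drive_tool([
  [0.04, 0, -0.3, 0, 0, 0],
  [0, 0, -0.4, 0, 0, 0],
  [0, 0, -0.3, 0, 0, 0],
  [0, 0, 0, 0, 0, 0],
])

```text
t: 46.08
eef_pos: [0.5742, 0.0376, 0.107]
ee_rot: [3.139, -0.001, -1.615]
force: [0.5, 0.1, -2.4]
width: 0.0099
```

drive_tool([
  [0, 0, -0.2, 0, 0, 0],
  [0, 0, -0.2, 0, 0, 0],
  [0, 0, -0.15, 0, 0, 0],
  [0, 0, -0.1, 0, 0, 0],
  [0, 0, 0, 0, 0, 0],
])

```text
t: 46.7
eef_pos: [0.575, 0.0379, 0.0825]
ee_rot: [3.141, -0.0, -1.615]
force: [0.3, 0.5, -3.3]
width: 0.0097
```

Inside the walls with no contact so far; the last 8 mm slowly.

drive_tool([
  [0, 0, -0.08, 0, 0, 0],
  [0, 0, -0.05, 0, 0, 0],
  [0, 0, -0.03, 0, 0, 0],
  [0, 0, 0, 0, 0, 0],
  [0, 0, 0, 0, 0, 0],
])

```text
t: 47.32
eef_pos: [0.5752, 0.038, 0.0764]
ee_rot: [-3.142, 0.0, -1.615]
force: [0.5, 0.1, -2.4]
width: 0.0095
```

drive_tool([
  [0, 0, -0.03, 0, 0, 0],
  [0, 0, -0.02, 0, 0, 0],
  [0, 0, 0, 0, 0, 0],
])

```text
t: 47.7
eef_pos: [0.5751, 0.038, 0.0743]
ee_rot: [3.141, -0.0, -1.615]
force: [-0.7, -0.8, -2.4]
width: 0.0095
```

drive_tool([
  [0, 0, -0.025, 0, 0, 0],
  [0, 0, 0, 0, 0, 0],
  [0, 0, 0, 0, 0, 0],
])

```text
t: 48.08
eef_pos: [0.5752, 0.038, 0.0741]
ee_rot: [-3.141, -0.0, -1.614]
force: [-3.0, -0.0, 5.6]
width: 0.0098
```

drive_tool([
  [0, 0, 0, 0, 0, 0],
  [0, 0, 0, 0, 0, 0],
  [0, 0, 0, 0, 0, 0],
  [0, 0, 0, 0, 0, 0],
  [0, 0, 0, 0, 0, 0],
], claw=0.4)

```text
t: 48.7
eef_pos: [0.5752, 0.0379, 0.0733]
ee_rot: [3.142, -0.0, -1.615]
force: [-0.1, -0.1, 0.4]
width: 0.0353
```

drive_tool([
  [0, 0, 0.4, 0, 0, 0],
  [0, 0, 0.8, 0, 0, 0],
  [0, 0, 1, 0, 0, 0],
  [0, 0, 1, 0, 0, 0],
  [0, 0, 1, 0, 0, 0],
])

```text
t: 49.32
eef_pos: [0.5751, 0.0378, 0.2441]
ee_rot: [-3.14, 0.0, -1.614]
force: [1.1, 0.4, -0.3]
width: 0.0349
```

drive_tool([
  [0, 1, 1, 0, 0, 0],
  [0, 0.5, 1, 0, 0, 0],
  [0, 0, 0, 0, 0, 0],
  [0, 0, 0, 0, 0, 0],
])

```text
t: 49.82
eef_pos: [0.5747, 0.098, 0.3219]
ee_rot: [-3.141, 0.001, -1.614]
force: [-0.6, 0.1, -1.3]
width: 0.035
```

```bash
cat > plate.py <<'E'
from look import *
ex=np.array([.9990,-.0436]); ey=np.array([.0436,.999]); C=np.array([.5737,.0378])
def plate(W):
    a=(W[...,:2]-C)@ex; b=(W[...,:2]-C)@ey; z=W[...,2]
    k=(abs(a)<.104)&(abs(b)<.071)&(z>.058)&(z<.08); P=np.c_[a[k],b[k],z[k]]
    co,*_=np.linalg.lstsq(np.c_[P[:,:2],np.ones(len(P))],P[:,2],rcond=None)
    print('plate n',len(P),'z0',co[2].round(4),'tilt',co[:2].round(4),'x',np.percentile(P[:,0],[.3,99.7]).round(4),'y',np.percentile(P[:,1],[.3,99.7]).round(4))
E
python3 - <<'E'
from plate import *
c,im,W,M=look('w11',['divider']); plate(W)
im2,d2=arm.grab_frame('side'); cs=cal_('side'); plate(cloud(d2,cs))
for n in ['saucer0','puller']: print('side',n,[(round(r['score'],2),towld(r['point'],cs).round(4).tolist()) for r in arm.landmark_of(n,'side')[:4]])
E
```

```text
tcp [0.5747 0.098  0.3219] [-3.1412e+00  6.0000e-04 -1.6142e+00] F [-0.6  0.1 -1.3] t 49.83
divider [(0.67, [0.5754, 0.036, 0.0622])]
plate n 18607 z0 0.069 tilt [0.0004 0.0001] x [-0.1035  0.1035] y [-0.0686  0.0674]
plate n 1551 z0 0.0683 tilt [ 0.0012 -0.0034] x [-0.0973  0.1038] y [-0.0709  0.0492]
side saucer0 [(0.74, [0.458, -0.399, 0.1024]), (0.62, [0.5811, -0.3907, 0.11]), (0.5, [0.3446, -0.3947, 0.0036]), (0.24, [0.3871, 0.0145, 0.0002])]
side puller [(0.87, [0.4625, 0.4076, 0.0048]), (0.33, [0.757, 0.2089, -0.0016])]
```

The divider lies level (top 0.069, no tilt) within both end walls. Next, the saucers; they have not moved so far.

drive_tool([
  [-0.017, -0.82, 0.05, 0, 0, -1],
  [-0.017, -0.82, 0.05, 0, 0, -1],
  [-0.017, -0.82, 0.05, 0, 0, -1],
  [-0.017, -0.82, 0.05, 0, 0, -1],
  [-0.017, -0.82, 0.05, 0, 0, -1],
], claw=0.95)

```text
t: 50.7
eef_pos: [0.5715, -0.0674, 0.331]
ee_rot: [3.141, -0.001, -2.142]
force: [0.1, -0.1, -0.1]
width: 0.0793
```

drive_tool([
  [-0.017, -0.82, 0.05, 0, 0, -1],
  [-0.017, -0.82, 0.05, 0, 0, -1],
  [-0.017, -0.82, 0.05, 0, 0, -1],
  [-0.017, -0.82, 0.05, 0, 0, -1],
  [-0.017, -0.82, 0.05, 0, 0, -1],
])

```text
t: 51.32
eef_pos: [0.568, -0.2314, 0.3409]
ee_rot: [3.141, -0.001, -2.666]
force: [-0.2, 0.5, -0.4]
width: 0.0829
```

drive_tool([
  [-0.017, -0.82, 0.05, 0, 0, -1],
  [-0.017, -0.82, 0.05, 0, 0, -1],
  [-0.017, -0.82, 0.05, 0, 0, -1],
  [-0.017, -0.82, 0.05, 0, 0, -1],
  [-0.017, -0.82, 0.05, 0, 0, -1],
])

```text
t: 51.95
eef_pos: [0.5646, -0.3954, 0.3507]
ee_rot: [3.141, -0.001, 3.094]
force: [0.0, 0.2, -0.2]
width: 0.0833
```

drive_tool([
  [0, 0, 0, 0, 0, 0],
  [0, 0, 0, 0, 0, 0],
])

```text
t: 52.2
eef_pos: [0.5647, -0.394, 0.3507]
ee_rot: [3.141, -0.001, 3.098]
force: [-0.3, -0.3, 0.4]
width: 0.0832
```

```bash
cat > sau.py <<'E'
from look import *
def sau(tag):
    c,im,W,M=look(tag,['saucer0','tiers'],['saucer0'])
    for m in M['saucer0']:
        P=W[m]; P=P[np.isfinite(P[:,0])]; zt=np.percentile(P[:,2],97); T=P[abs(P[:,2]-zt)<.004]; col=np.median(im[m],0)
        v,u=np.where(m); print(len(P),'px',int(u.mean()),int(v.mean()),'z',np.percentile(P[:,2],[2,97]).round(4),'rim',cv2.minEnclosingCircle((T[:,:2]*1000).astype(np.float32)),'rgb',col)
    return im,W
E
python3 -c "
from sau import *
sau('w12')"
```

```text
tcp [ 0.5647 -0.394   0.3507] [ 3.1411e+00 -1.1000e-03  3.0982e+00] F [-0.3 -0.3  0.4] t 52.2
saucer0 [(0.88, [0.5796, -0.3919, 0.1049]), (0.76, [0.4631, -0.3977, 0.1039]), (0.61, [0.422, -0.5239, 0.0004])]
tiers [(0.71, [0.5175, -0.3842, 0.0014])]
1674 px 164 58 z [0.0038 0.0208] rim ((423.43707275390625, -523.5203247070312), 31.119829177856445) rgb [17. 17. 19.]
2514 px 253 75 z [0.109  0.1258] rim ((462.3667907714844, -398.4573059082031), 30.774166107177734) rgb [234. 232. 227.]
719 px 253 8 z [0.0038 0.0208] rim ((358.3930969238281, -396.1781005859375), 28.253368377685547) rgb [65. 37. 83.]
2000 px 264 177 z [0.1089 0.1255] rim ((578.9495239257812, -391.0586242675781), 30.671293258666992) rgb [235. 233. 227.]
```

View pics/w12.png

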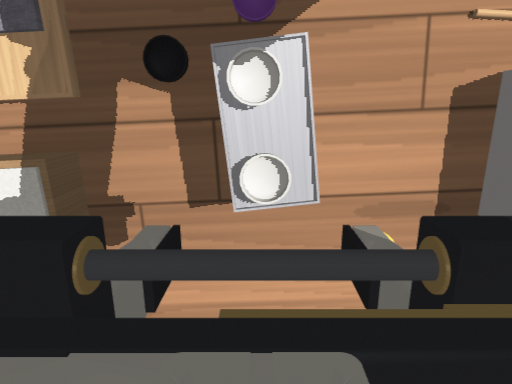

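Saucers A at (253,75) and B at (264,177) are white and on the top tier; the black (165,58) and purple (255,5) ones are look-alikes. Fits: A (0.4624, -0.3985), B (0.5790, -0.3911). Grasping B.

drive_tool([
  [0.18, 0.04, -1, 0, 0, 0],
  [0.18, 0.035, -1, 0, 0, 0],
  [0, 0, -1, 0, 0, 0],
  [0, 0, -1, 0, 0, 0],
  [0, 0, 0, 0, 0, 0],
])

```text
t: 53.02
eef_pos: [0.5778, -0.3895, 0.1882]
ee_rot: [3.139, -0.006, 3.099]
force: [0.1, -0.2, 1.2]
width: 0.0832
```

drive_tool([
  [0, 0, -0.8, 0, 0, 0],
  [0, 0, -0.6, 0, 0, 0],
  [0, 0, -0.35, 0, 0, 0],
  [0, 0, -0.18, 0, 0, 0],
  [0, 0, 0, 0, 0, 0],
])

```text
t: 53.65
eef_pos: [0.5797, -0.3912, 0.1148]
ee_rot: [-3.141, 0.001, 3.098]
force: [-0.4, 0.3, -0.2]
width: 0.0833
```

drive_tool([
  [0, 0, 0, 0, 0, 0],
  [0, 0, 0, 0, 0, 0],
  [0, 0, 0, 0, 0, 0],
  [0, 0, 0, 0, 0, 0],
  [0, 0, 0, 0, 0, 0],
], claw=0.5, newtons=20)

```text
t: 54.28
eef_pos: [0.5796, -0.3911, 0.1147]
ee_rot: [-3.141, 0.001, 3.098]
force: [0.1, 2.7, 3.8]
width: 0.0618
```

drive_tool([
  [0, 0, 0, 0, 0, 0],
  [0, 0, 0, 0, 0, 0],
])

```text
t: 54.52
eef_pos: [0.5796, -0.3911, 0.1147]
ee_rot: [-3.141, 0.001, 3.098]
force: [-1.0, 1.6, 5.2]
width: 0.0613
```

drive_tool([
  [0, 0, 0.2, 0, 0, 0],
  [0, 0, 0.6, 0, 0, 0],
  [0, 0, 0.7, 0, 0, 0],
  [0.1, 0.8, 0, 0, 0, 0],
  [0.1, 0.9, 0, 0, 0, 0],
])

```text
t: 55.15
eef_pos: [0.5871, -0.3228, 0.1742]
ee_rot: [3.141, 0.0, 3.096]
force: [-0.8, 0.5, -1.8]
width: 0.0614
```

drive_tool([
  [0.1, 0.9, 0, 0, 0, 0],
  [0.1, 0.9, 0, 0, 0, 0],
  [0.1, 0.9, 0, 0, 0, 0],
  [0.1, 0.9, 0, 0, 0, 0],
  [0.1, 0.9, 0, 0, 0, 0],
])

```text
t: 55.78
eef_pos: [0.6072, -0.1419, 0.1741]
ee_rot: [3.142, -0.0, 3.098]
force: [0.8, -0.2, -0.8]
width: 0.0614
```

drive_tool([
  [0.1, 0.9, 0, 0, 0, 0],
  [0.1, 0.9, 0, 0, 0, 0],
  [0.1, 0.9, 0, 0, 0, 0],
  [0.1, 0.9, 0, 0, 0, 0],
  [0.1, 0.86, 0, 0, 0, 0],
])

```text
t: 56.4
eef_pos: [0.6272, 0.0365, 0.1741]
ee_rot: [-3.141, -0.0, 3.098]
force: [0.1, 0.3, -1.2]
width: 0.0614
```

drive_tool([
  [0, 0, 0, 0, 0, 0],
  [0, 0, 0, 0, 0, 0],
])

```text
t: 56.65
eef_pos: [0.6271, 0.0352, 0.174]
ee_rot: [-3.141, -0.001, 3.098]
force: [-0.8, -0.2, -1.7]
width: 0.0614
```

Run:
```python
from plate import *
c,im,W,M=look('w13',['saucer0','divider']); plate(W)
im2,d2=arm.grab_frame('side'); cs=cal_('side')
print([(round(r['score'],2),towld(r['point'],cs).round(4).tolist()) for r in arm.landmark_of('saucer0','side')[:4]])
```

```text
tcp [0.6271 0.0352 0.174 ] [-3.1414e+00 -6.0000e-04  3.0982e+00] F [-0.8 -0.2 -1.7] t 56.65
saucer0 [(0.57, [0.6246, 0.0336, 0.1689])]
divider [(0.7, [0.5761, 0.039, 0.0659])]
plate n 33966 z0 0.0691 tilt [-0.0006  0.0001] x [-0.0902  0.0801] y [-0.0663  0.0666]
[(0.71, [0.3446, -0.3969, 0.0025]), (0.62, [0.4204, -0.5268, 0.0016]), (0.56, [0.4581, -0.4016, 0.1016]), (0.47, [0.6266, 0.0331, 0.1648])]
```

drive_tool([
  [0, 0, -0.4, 0, 0, 0],
  [0, 0, -0.6, 0, 0, 0],
  [0, 0, -0.6, 0, 0, 0],
  [0, 0, -0.4, 0, 0, 0],
  [0, 0, -0.15, 0, 0, 0],
])

```text
t: 57.52
eef_pos: [0.6267, 0.035, 0.0866]
ee_rot: [-3.141, -0.002, 3.098]
force: [-0.2, -0.3, -0.1]
width: 0.0615
```

drive_tool([
  [0, 0, -0.08, 0, 0, 0],
  [0, 0, -0.06, 0, 0, 0],
  [0, 0, -0.03, 0, 0, 0],
  [0, 0, 0, 0, 0, 0],
  [0, 0, 0, 0, 0, 0],
])

```text
t: 58.15
eef_pos: [0.6275, 0.0354, 0.0816]
ee_rot: [3.141, 0.0, 3.098]
force: [0.0, 0.6, -1.0]
width: 0.0613
```

drive_tool([
  [0, 0, -0.025, 0, 0, 0],
  [0, 0, -0.02, 0, 0, 0],
  [0, 0, 0, 0, 0, 0],
])

```text
t: 58.52
eef_pos: [0.6273, 0.0354, 0.0794]
ee_rot: [-3.142, -0.0, 3.098]
force: [1.0, -0.7, 0.7]
width: 0.0614
```

drive_tool([
  [0, 0, -0.02, 0, 0, 0],
  [0, 0, 0, 0, 0, 0],
  [0, 0, 0, 0, 0, 0],
])

```text
t: 58.9
eef_pos: [0.6274, 0.0354, 0.0788]
ee_rot: [3.142, 0.0, 3.098]
force: [-0.5, -0.8, -1.3]
width: 0.0615
```

drive_tool([
  [0, 0, -0.015, 0, 0, 0],
  [0, 0, 0, 0, 0, 0],
  [0, 0, 0, 0, 0, 0],
])

```text
t: 59.28
eef_pos: [0.6274, 0.0354, 0.0787]
ee_rot: [3.142, 0.0, 3.098]
force: [-2.6, 0.7, 4.8]
width: 0.0614
```

drive_tool([
  [0, 0, 0, 0, 0, 0],
  [0, 0, 0, 0, 0, 0],
  [0, 0, 0, 0, 0, 0],
  [0, 0, 0, 0, 0, 0],
], claw=0.92)

```text
t: 59.78
eef_pos: [0.6274, 0.0354, 0.078]
ee_rot: [-3.142, -0.0, 3.098]
force: [-0.5, 0.7, 0.4]
width: 0.0806
```

drive_tool([
  [0, 0, 0.3, 0, 0, 0],
  [0, 0, 0.8, 0, 0, 0],
  [0, 0, 1, 0, 0, 0],
  [0, 0, 1, 0, 0, 0],
  [-0.1, -0.8, 1, 0, 0, 0],
])

```text
t: 60.4
eef_pos: [0.6236, 0.0043, 0.2445]
ee_rot: [3.141, 0.001, 3.1]
force: [0.7, 0.1, 0.3]
width: 0.0803
```

drive_tool([
  [-0.3, -1, 1, 0, 0, 0],
  [-0.3, -1, 0.4, 0, 0, 0],
  [-0.3, -1, 0, 0, 0, 0],
  [-0.3, -1, 0, 0, 0, 0],
  [-0.3, -1, 0, 0, 0, 0],
])

```text
t: 61.02
eef_pos: [0.5627, -0.1979, 0.2994]
ee_rot: [-3.142, 0.001, 3.098]
force: [1.5, 0.3, -0.6]
width: 0.0806
```

drive_tool([
  [-0.3, -1, 0, 0, 0, 0],
  [-0.3, -1, 0, 0, 0, 0],
  [-0.3, -1, 0, 0, 0, 0],
  [-0.3, -1, 0, 0, 0, 0],
  [-0.3, -1, 0, 0, 0, 0],
])

```text
t: 61.65
eef_pos: [0.5028, -0.3979, 0.2993]
ee_rot: [-3.141, 0.001, 3.098]
force: [1.0, 0.1, -0.1]
width: 0.0812
```

drive_tool([
  [0, 0, 0, 0, 0, 0],
  [0, 0, 0, 0, 0, 0],
])

```text
t: 61.9
eef_pos: [0.5032, -0.3967, 0.2987]
ee_rot: [-3.142, 0.0, 3.097]
force: [0.3, -0.6, 0.3]
width: 0.0807
```

Run:
```python
from sau import *
sau('w14')
im2,d2=arm.grab_frame('side'); cs=cal_('side')
print([(round(r['score'],2),towld(r['point'],cs).round(4).tolist()) for r in arm.landmark_of('saucer0','side')[:5]])
```

```text
tcp [ 0.5032 -0.3967  0.2987] [-3.1415e+00  4.0000e-04  3.0971e+00] F [ 0.3 -0.6  0.3] t 61.9
saucer0 [(0.97, [0.4218, -0.5231, 0.0035]), (0.91, [0.3516, -0.3957, 0.0011]), (0.81, [0.4644, -0.3985, 0.1066])]
tiers [(0.93, [0.5188, -0.3837, 0.002])]
2131 px 257 35 z [0.0038 0.021 ] rim ((349.5859069824219, -394.9329833984375), 30.77873420715332) rgb [68. 39. 87.]
1972 px 161 102 z [0.0004 0.0207] rim ((423.81805419921875, -523.6104736328125), 31.251150131225586) rgb [19. 19. 21.]
3003 px 257 135 z [0.1087 0.1257] rim ((462.46710205078125, -398.09918212890625), 30.942184448242188) rgb [241. 239. 235.]
[(0.75, [0.3413, -0.3954, 0.0035]), (0.69, [0.6268, 0.0319, 0.0688]), (0.65, [0.4591, -0.3993, 0.1047]), (0.4, [0.42, -0.5234, -0.0038])]
```

drive_tool([
  [-0.51, -0.02, -0.8, 0, 0, 0],
  [-0.51, -0.02, -0.8, 0, 0, 0],
  [0, 0, -0.7, 0, 0, 0],
  [0, 0, -0.3, 0, 0, 0],
  [0, 0, 0, 0, 0, 0],
])

```text
t: 62.82
eef_pos: [0.4628, -0.398, 0.1939]
ee_rot: [3.141, -0.001, 3.098]
force: [-0.2, -0.1, 0.2]
width: 0.0806
```

drive_tool([
  [0, 0, -0.8, 0, 0, 0],
  [0, 0, -0.6, 0, 0, 0],
  [0, 0, -0.4, 0, 0, 0],
  [0, 0, -0.2, 0, 0, 0],
  [0, 0, 0, 0, 0, 0],
])

```text
t: 63.45
eef_pos: [0.4628, -0.3983, 0.1144]
ee_rot: [-3.141, -0.0, 3.098]
force: [-0.3, -0.5, 0.8]
width: 0.0805
```

drive_tool([
  [0, 0, 0, 0, 0, 0],
  [0, 0, 0, 0, 0, 0],
  [0, 0, 0, 0, 0, 0],
  [0, 0, 0, 0, 0, 0],
  [0, 0, 0, 0, 0, 0],
], claw=0.5, newtons=20)

```text
t: 64.08
eef_pos: [0.4629, -0.3984, 0.1148]
ee_rot: [-3.141, 0.001, 3.098]
force: [0.3, 1.4, 4.7]
width: 0.0618
```

drive_tool([
  [0, 0, 0, 0, 0, 0],
  [0, 0, 0, 0, 0, 0],
])

```text
t: 64.32
eef_pos: [0.4628, -0.3983, 0.1148]
ee_rot: [-3.141, 0.001, 3.098]
force: [-0.9, 1.5, 5.6]
width: 0.0617
```

drive_tool([
  [0, 0, 0.2, 0, 0, 0],
  [0, 0, 0.6, 0, 0, 0],
  [0, 0, 0.7, 0, 0, 0],
  [0.12, 0.9, 0, 0, 0, 0],
  [0.12, 0.91, 0, 0, 0, 0],
])

```text
t: 64.95
eef_pos: [0.472, -0.3253, 0.1744]
ee_rot: [3.141, 0.0, 3.096]
force: [0.5, 1.1, -1.3]
width: 0.0612
```

drive_tool([
  [0.12, 0.91, 0, 0, 0, 0],
  [0.12, 0.91, 0, 0, 0, 0],
  [0.12, 0.91, 0, 0, 0, 0],
  [0.12, 0.91, 0, 0, 0, 0],
  [0.12, 0.91, 0, 0, 0, 0],
])

```text
t: 65.58
eef_pos: [0.496, -0.1427, 0.1743]
ee_rot: [3.142, -0.0, 3.098]
force: [0.1, -1.2, -1.5]
width: 0.0613
```

drive_tool([
  [0.12, 0.92, 0, 0, 0, 0],
  [0.12, 0.92, 0, 0, 0, 0],
  [0.12, 0.92, 0, 0, 0, 0],
  [0.12, 0.92, 0, 0, 0, 0],
  [0.11, 0.92, 0, 0, 0, 0],
])

```text
t: 66.2
eef_pos: [0.5196, 0.0413, 0.1743]
ee_rot: [-3.142, -0.0, 3.098]
force: [1.0, -0.1, -1.6]
width: 0.0615
```

drive_tool([
  [0, 0, 0, 0, 0, 0],
  [0, 0, 0, 0, 0, 0],
])

```text
t: 66.45
eef_pos: [0.5195, 0.0401, 0.1741]
ee_rot: [-3.141, -0.001, 3.098]
force: [0.6, -0.5, -1.7]
width: 0.0613
```

Run:
```python
from plate import *
c,im,W,M=look('w15',['saucer0','divider'])
im2,d2=arm.grab_frame('side'); cs=cal_('side')
for n in ['saucer0','divider']:print([(round(r['score'],2),towld(r['point'],cs).round(4).tolist()) for r in arm.landmark_of(n,'side')[:4]])
a=(W[...,:2]-C)@ex; b=(W[...,:2]-C)@ey; k=(abs(a)<.11)&(abs(b)<.08)
P=W[k&(W[...,2]>.09)&(W[...,2]<.105)]; print('visible plate',(k&(abs(W[...,2]-.069)<.004)).sum(), 'a<0', (k&(a<0)&(abs(W[...,2]-.069)<.004)).sum())
```

```text
tcp [0.5195 0.0401 0.1741] [-3.1414e+00 -6.0000e-04  3.0984e+00] F [ 0.6 -0.5 -1.7] t 66.45
saucer0 [(0.95, [0.5199, 0.0392, 0.1655]), (0.72, [0.6277, 0.0348, 0.0733])]
divider []
[(0.57, [0.5162, 0.0381, 0.1631]), (0.56, [0.3424, -0.3922, -0.0006]), (0.49, [0.6294, 0.0316, 0.0738]), (0.39, [0.4207, -0.5254, 0.0022])]
[(0.77, [0.571, 0.0374, 0.0655])]
visible plate 13950 a<0 12176
```

View pics/w15.png

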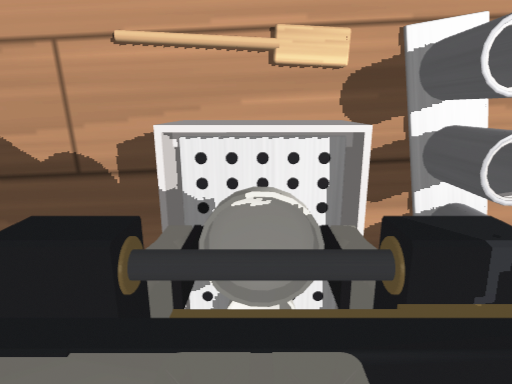

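The held saucer is at (262,245), centred over the free half of the divider; saucer B still stands at (0.628, 0.034). Lowering.

drive_tool([
  [0, 0, -0.4, 0, 0, 0],
  [0, 0, -0.6, 0, 0, 0],
  [0, 0, -0.6, 0, 0, 0],
  [0, 0, -0.4, 0, 0, 0],
  [0, 0, -0.15, 0, 0, 0],
])

```text
t: 67.38
eef_pos: [0.5187, 0.0396, 0.0863]
ee_rot: [-3.14, -0.003, 3.097]
force: [-0.3, 0.5, -0.3]
width: 0.0613
```

drive_tool([
  [0, 0, -0.08, 0, 0, 0],
  [0, 0, -0.06, 0, 0, 0],
  [0, 0, -0.05, 0, 0, 0],
  [0, 0, 0, 0, 0, 0],
  [0, 0, 0, 0, 0, 0],
])

```text
t: 68.0
eef_pos: [0.5199, 0.0402, 0.0808]
ee_rot: [3.141, 0.0, 3.098]
force: [-0.1, -0.2, -1.3]
width: 0.0613
```

drive_tool([
  [0, 0, -0.02, 0, 0, 0],
  [0, 0, -0.02, 0, 0, 0],
  [0, 0, 0, 0, 0, 0],
  [0, 0, 0, 0, 0, 0],
])

```text
t: 68.5
eef_pos: [0.5198, 0.0402, 0.079]
ee_rot: [-3.142, 0.0, 3.098]
force: [0.4, 0.0, -1.0]
width: 0.0613
```

drive_tool([
  [0, 0, -0.015, 0, 0, 0],
  [0, 0, 0, 0, 0, 0],
  [0, 0, 0, 0, 0, 0],
])

```text
t: 68.88
eef_pos: [0.5198, 0.0402, 0.0788]
ee_rot: [3.142, 0.0, 3.098]
force: [-2.2, -0.0, 5.9]
width: 0.0612
```

drive_tool([
  [0, 0, -0.01, 0, 0, 0],
  [0, 0, 0, 0, 0, 0],
  [0, 0, 0, 0, 0, 0],
])

```text
t: 69.25
eef_pos: [0.5199, 0.0402, 0.0787]
ee_rot: [3.142, 0.0, 3.098]
force: [-4.2, 0.8, 9.1]
width: 0.0615
```

drive_tool([
  [0, 0, 0, 0, 0, 0],
  [0, 0, 0, 0, 0, 0],
  [0, 0, 0, 0, 0, 0],
  [0, 0, 0, 0, 0, 0],
], claw=0.92)

```text
t: 69.75
eef_pos: [0.5198, 0.0402, 0.0778]
ee_rot: [-3.142, -0.0, 3.098]
force: [-0.4, -0.1, -0.2]
width: 0.0806
```

drive_tool([
  [0, 0, 0.3, 0, 0, 0],
  [0, 0, 0.8, 0, 0, 0],
  [0, 0, 1, 0, 0, 0],
  [0, 0, 1, 0, 0, 0],
  [0.6, 0, 1, 0, 0, 0],
])

```text
t: 70.38
eef_pos: [0.543, 0.0401, 0.2449]
ee_rot: [3.141, 0.001, 3.098]
force: [0.8, -0.9, -1.6]
width: 0.0807
```

drive_tool([
  [1, 0, 1, 0, 0, 0],
  [1, 0, 1, 0, 0, 0],
  [0.5, 0, 0.9, 0, 0, 0],
  [0, 0, 0, 0, 0, 0],
  [0, 0, 0, 0, 0, 0],
])

```text
t: 71.0
eef_pos: [0.6432, 0.0401, 0.3578]
ee_rot: [3.141, -0.001, 3.098]
force: [-1.0, -0.1, 0.4]
width: 0.0806
```

Run:
```python
from sau import *
from plate import plate
im,W=sau('w16'); plate(W)
im2,d2=arm.grab_frame('side'); cs=cal_('side')
for n in ['saucer0','puller','mat','kettle_lid','server','funnel','paddle','stopper0']: print(n,[(round(r['score'],2),towld(r['point'],cs).round(3).tolist()) for r in arm.landmark_of(n,'side')[:4]])
o=np.concatenate([cv2.resize(im2[110:370,150:370],(400,473)),cv2.resize(im,(400,473))],1); save(o,'c16.png')
```

```text
tcp [0.6432 0.0401 0.3578] [ 3.1414e+00 -6.0000e-04  3.0977e+00] F [-1.  -0.1  0.4] t 71.0
saucer0 [(0.85, [0.5185, 0.0378, 0.0707]), (0.62, [0.6245, 0.0363, 0.0717])]
tiers []
2020 px 256 60 z [0.0728 0.0897] rim ((519.3728637695312, 38.90814971923828), 30.70344352722168) rgb [230. 228. 223.]
1816 px 256 148 z [0.0691 0.0896] rim ((626.8206787109375, 34.13298797607422), 30.909629821777344) rgb [228. 226. 221.]
plate n 15031 z0 0.0702 tilt [-0.     -0.0013] x [-0.1032  0.1029] y [-0.0682  0.0679]
saucer0 [(0.72, [0.517, 0.038, 0.065]), (0.55, [0.63, 0.032, 0.073]), (0.54, [0.419, -0.524, 0.001]), (0.45, [0.343, -0.397, -0.0])]
puller [(0.61, [0.465, 0.406, 0.006]), (0.27, [0.519, 0.037, 0.064])]
mat [(0.74, [0.458, 0.405, -0.001])]
kettle_lid [(0.95, [0.759, 0.211, 0.001]), (0.26, [0.768, -0.013, -0.001])]
server [(0.9, [0.767, -0.011, -0.0]), (0.45, [0.759, 0.212, -0.001])]
funnel [(0.93, [0.74, -0.223, -0.0])]
paddle [(0.81, [0.388, 0.015, 0.001]), (0.74, [0.461, 0.411, 0.096])]
stopper0 [(0.66, [0.766, -0.013, 0.002])]
```

View pics/c16.png

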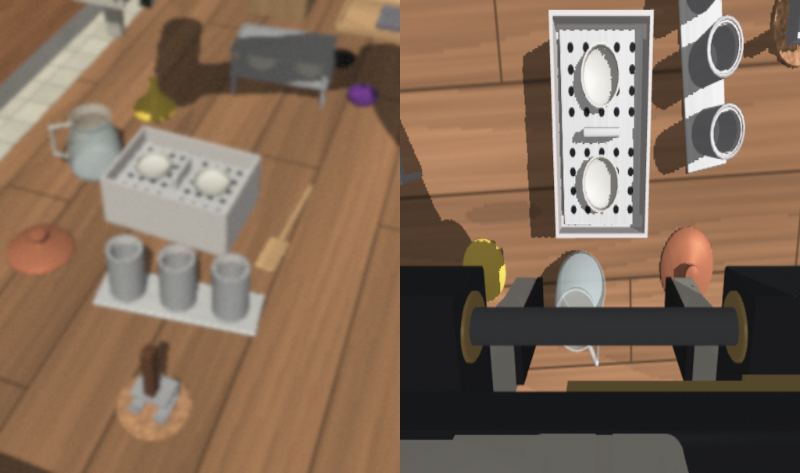

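The pictures show everything in place: saucers upright at (597,75) and (597,183) on the level divider, the puller upright on its mat, and the bystanders unmoved. Handing in.

```bash
python3 -c "
from station import arm
print(arm.job_done(), arm.get_state()['t'])"
```

```text
the job is handed in; nothing more can be done
the job is handed in; nothing more can be done
```

The wash caddy is packed and the job is handed in. The robot's clock read 71.0 s just before the final checks, against a limit of 192 s.

**What I did:**
- Pulled all three stoppers with the puller and set them in the bottom of the caddy.
- Stood the puller back upright on its mat.
- Laid the divider on the caddy's ledges.
- Set both white saucers upright on the divider.

**Last checks:**
- **Divider:** it lies level, with its top at 69–70 mm. That is the height expected when it rests on both ledges.
- **Saucers:** both stand upright on the divider, with rims at about 90 mm.
- **Puller:** it is on the mat, and the pictures show it standing upright.
- **Bystanders:** the kettle lid, glass server, funnel and paddle are where they started, within measuring error.
- **Stoppers:** seen standing in a row before the divider went over them; they cannot be checked now.

No check failed or disagreed beyond a few millimetres of camera noise, and I saw nothing knocked aside during the run.

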